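Set up for pasting: lay brush and strip in the tray, hold the spatula over the bowl

ROBOT

A 6-joint arm with a two-finger parallel gripper is mounted at the origin on a cart in front of the work surface, level with it; the furniture and walls round the work are solid. World frame = base frame: x ahead of the robot, y to its left, z up, the work surface at z = 0. Lengths are in m, angles in rad, forces in N, time in s.
With the tool pointing down it reaches from about 0.35 to 0.975 m from the base axis. Payload 4.9 kg.
Tool frame: the origin (TCP) lies midway between the tips of the shut fingers; the grasp point (between the pads) lies 19 mm behind it; z points along the fingers, y is the line along which they close (so a half turn about z gives the same grasp; the last joint's range is limited). The gripper opens to 85 mm and grips with 20 to 120 N. Pads are 22 mm wide; open, the fingers measure 114 mm over their backs; the gripper's body (76 mm by 85 mm) begins 54 mm behind the grasp point. The pads swing forward as they close: fully open they stand 13 mm farther back than shut.
Start: joints at [-1.453, 0.053, 1.613, -0, 1.476, -0.119], TCP at [0.147, -0.608, 0.192] pointing down, gripper open.
Joint ranges: [-3.01, 3.01], [-1.01, 2.22], [0.06, 2.58], [-1.02, 4.17], [0.09, 2.62], [-3.14, 3.14]. Speed limits (rad/s): [2.57, 2.57, 3.14, 3.14, 3.14, 3.14].

INTERFACE

Orientations are given as a unit quaternion [w, x, y, z].
In Python, from plant import manip gives the robot as it stands.
- The arm moves only by the tool move_arm, never from a script. Its argument "increments" is one flat list of numbers, 5 for each row, row after row: the shift along the tool's x, y, z in mm, then the turn about the tool's z in rad, then the opening, from 0 (shut) to 1 (fully open). In form: [tx, ty, tz, spin, jaw, tx, ty, tz, spin, jaw, ...]. A call has 1 to 8 rows; each row shifts and turns the commanded pose from where the row before left it, along the tool's axes as they then stand; what a row does not reach is not made up. A row lasts 1/12 s, in which the tool goes at most 41.7 mm and 7.16 degrees, less where a joint would pass 70% of its speed; a pose out of reach is approached as far as the arm can. A call with a gripper value outside its range is refused whole. The fingers move at their own pace and stop on an object; the grip force is fixed at half the most. Time passes only in rows, so rows that do not move let the fingers close. It gives the time, the measured TCP pose, the force, the opening and the grip force at its end, in the units of the state.
- manip.state(): the state, without advancing time (a new reading comes with each control period).
- manip.grab_frame(name): name is "scene" or "top" or "wrist"; returns a dict with "image" (400x640x3 uint8, blue, green, red), "fov_y" (degrees; the focal length in pixels is half the picture's height over the tangent of half this angle, whatever the lens; pixels are square), "cx", "cy" (the principal point, pixels), "eye" and "rotation" of the camera in the world; the wrist camera has in their place "T_tool_cam" (4x4, takes a point from camera to tool coordinates, whose origin is the TCP and whose axes are the flange's). Camera axes: x right, y down, z forward; pixel columns grow to the right and rows downward; lengths in m; the calibration is good to about 2 mm. A picture is of the moment at which its call begins: read the wrist's pose just before it. There is no depth.
- manip.job_done(): hands the job in; it is judged then, once.
The state is a dict: "time": time; "joint_pos": joint angles; "joint_vel": joint speeds; "joint_efforts": joint torques, N m; "tool_pos": TCP position; "tool_rot": TCP orientation; "contact_force": force on the tool from outside, world axes, zero at the start; "ft_torque": the same for the moment, N m; "gripper_width": opening from 0.0 (shut) to 1.0 (fully open); "grasp_force": force on a finger pad.
Only numpy, scipy, OpenCV 4.12 (cv2) and the standard library are available. Lean on these libraries where they do the work, as an engineer would, in place of code of your own. Each camera call takes 0.05 s, during which the arm holds its last target. There are 200 camera calls.

TASK

Set the bench up for pasting: lay the small brush flat in the narrow compartment of the wooden tray and the bamboo strip flat in the wide compartment, and let go of them there. Then draw the paste spatula out of the sloping rack, turn it level with the flat of its blade facing up (either side), and bring the tip of the blade over the middle of the white paste bowl, 10 to 20 cm above the rim. Finish still holding it there, level and still, and leave the bowl, the spool in the tray and the other tools in the rack where they are.

Things in the scene. Friction and masses are not known exactly. Their poses are not given: they have to be found in the camera images.
- tray: Wooden tool tray, 192 x 264 mm, fixed. Origin: centre of its underside; x along its short side, y along its long side, z up. Inner floor 6 mm, top face 20 mm, dark rim 23 mm above the table. It has a narrow compartment, a wide one at right angles to it, each crossed at its middle by a finger notch of the same depth, and a 50 mm square well (centre x +46, y -41 mm) with a spool.
- brush_place (a point): Centre of the floor of the tray's narrow compartment, 6 mm above the table, axes as the tray's. It is 20 mm wide (x), 152 mm long (y), 14 mm deep; the finger notch across it is 56 mm long (y, centred) and reaches 36 mm to either side in x. The brush may point either way.
- strip_place (a point): Centre of the floor of the tray's wide compartment, 6 mm above the table, axes as the tray's. It is 148 mm long (x), 32 mm wide (y), 14 mm deep; the finger notch across it is 56 mm long (x, centred) and reaches 36 mm to either side in y.
- brush: Small brush with a wooden handle and dark bristles, 9 x 135 x 10 mm, 12 g, lying loose on the table. Origin: centre of its underside; y along its length, z up. Grip it across its 8 mm width near the middle.
- strip: Straight flat strip of light wood (bamboo), 16 x 130 x 6 mm, 20 g, lying loose on the table. Origin: centre of its underside; y along its length, z up. Grip it across its 16 mm width.
- rack: Sloping wooden tool rack, fixed, base 170 x 120 mm, 110 mm high. Origin: centre of its underside; z up, x along its three slots, which lean 30 deg from vertical towards its +y: pen at x -48, spatula 0, awl +48 mm. The mouth of the spatula's slot is at y 0, z 86 mm, 72 mm above the slot's end along the slope: draw the tool out over 75 mm along its length before turning it.
- spatula: Paste spatula, dark wooden handle, metal blade, 22 x 238 x 13 mm, 50-100 g, standing blade down in the rack's middle slot and leaning with it (top 228 mm up). Origin: middle of its length on one flat face, near its centre of mass; y runs from the handle (-y half) to the blade, x across its width (18 mm at the grip), z into its thickness (11 mm, z 0 to 11 mm). Either flat may face up.
- blade_end (a point): Point at the tip of the spatula's blade: y +117 mm, z 5.5 mm in the spatula's frame, same axes.
- bowl: White round paste bowl, 95 mm across, 42 mm high, 110 g, standing loose on the table. Origin: centre of its underside; z up; the rim is 42 mm above it.
- spool: Wooden spool of cream thread, 38 mm across, 42 mm high, standing loose in the tray's well. Origin: centre of its underside. To be left alone.
- pen: Fine dark pen, 14 x 125 x 13 mm, standing in the rack's slot at x -48 mm; its top is 135 mm above the table. Origin: middle of its length on one side, y along it upwards. To be left alone.
- awl: Awl, 11 x 129 x 11 mm, standing handle up in the rack's slot at x +48 mm; its top is 137 mm above the table. Origin: middle of its length on one side, y along it downwards. To be left alone.

How it is judged:
By the outcome, as a careful person would: the job done as asked, in the order asked, and still so for the second after the job is handed in, while the arm keeps its last pose, push and grip.
It also fails if it takes over 72 s, if anything falls off the work surface, if the arm or the gripper's body presses on something with over 40 N, if the wrist force passes 120 N, or if a joint passes its speed limit or range.

## Working session

There is one attempt and no reset: what is moved stays moved. The work goes in short steps, Python scripts to look and compute and a tool call to move; the robot and the scene stay as the last step left them, time stands still between calls to the robot, and variables do not carry over. Pictures are saved under pics/ and viewed, at most 10 in all, crops included, and the job is handed in when it is done.

Besides the shell and the picture viewer there is one more tool, called after "Request:" by a JSON object that holds its "op" and its "data", one argument or row to a line. move_arm: Moves the arm, as the interface text tells. Its arguments: {"type":"object","properties":{"increments":{"type":"array"}},"required":["increments"]}

```bash
ls; mkdir -p pics
python3 - <<'E'
from plant import manip
import cv2,json
s=manip.state(); print({k:(v if not hasattr(v,'tolist') else v.tolist()) for k,v in s.items()})
for n in ["scene","top","wrist"]:
    f=manip.grab_frame(n); cv2.imwrite(f"pics/{n}0.png",f["image"])
    print(n,{k:v for k,v in f.items() if k!="image"})
E
```

```text
pics
{'time': 0.0, 'joint_pos': [-1.4529862752484752, 0.05338560384040554, 1.6142996159204952, 1.2858238792134052e-06, 1.476008492536961, -0.11901281769579689], 'joint_vel': [0.0012452703343988757, -0.0004959680430750428, -0.00040100539448099763, 0.0020475487385720457, 0.0008777614823124816, 0.00023083504162850233], 'joint_efforts': [-0.0009220864012604579, -39.36781167984009, -37.0177960395813, -0.00017461321476730518, 0.007013814174570143, 2.509337804212919e-06], 'tool_pos': [0.14654350018819498, -0.6068461440226973, 0.1904419379165027], 'tool_rot': [-0.0010505285859744816, 0.9929970130716358, 0.11813478919811266, 1.2717319314464695e-06], 'contact_force': [-0.5670955845944385, -0.3840465393905582, -0.34568367950800905], 'ft_torque': [0.0005381882760632105, 0.013985432498355972, 0.03710295523790149], 'grasp_force': 0.0, 'gripper_width': 0.9986298639608815}
scene {'fov_y': 43.88332264095411, 'cx': 315.25094478904987, 'cy': 204.39660927103563, 'eye': array([-0.32709779, -1.15699161,  0.89225084]), 'rotation': array([-0.47684162,  0.82331765, -0.25952155,  0.16558589])}
top {'fov_y': 52.53929726853031, 'cx': 320.7047379596864, 'cy': 198.85400647582017, 'eye': array([ 0.46723453, -0.02272188,  1.14823633]), 'rotation': array([ 0.01518779, -0.70650379,  0.70744513, -0.01196277])}
wrist {'fov_y': 64.04270539599852, 'cx': 323.83614936752394, 'cy': 199.45174871501447, 'T_tool_cam': array([[-7.64843036e-05, -9.49280984e-01, -3.14429020e-01,
         8.16911722e-02],
       [ 9.99999687e-01,  1.74883483e-04, -7.71232391e-04,
         1.41266085e-03],
       [ 7.87104685e-04, -3.14428980e-01,  9.49280673e-01,
        -1.82097492e-01],
       [ 0.00000000e+00,  0.00000000e+00,  0.00000000e+00,
         1.00000000e+00]])}
```

View pics/top0.png

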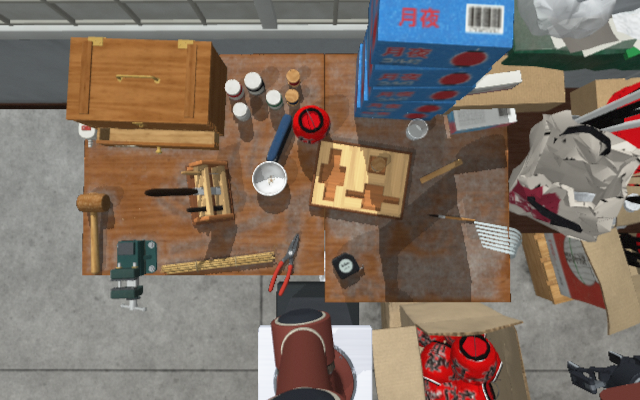

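View pics/scene0.png

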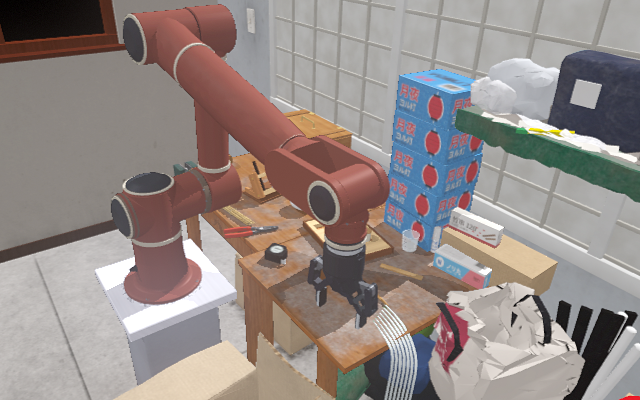

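Top view: tray centred about (361,180), spool well at (377,160), strip (422,180)-(463,160), brush about (430,215)-(475,221), bowl (270,179), and the rack about (210,192) with the spatula's handle to the left. The scene view is mostly blocked by the arm, with the tray visible at (350,240). I'll enlarge the top view.

Run:
```python
import cv2
im=cv2.imread('pics/top0.png')
cv2.imwrite('pics/cropA.png',cv2.resize(im[130:235,305:505],None,fx=4,fy=4,interpolation=cv2.INTER_CUBIC))
cv2.imwrite('pics/cropB.png',cv2.resize(im[145:235,130:300],None,fx=4.5,fy=4.5,interpolation=cv2.INTER_CUBIC))
```

```text
(no output)
```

View pics/cropA.png

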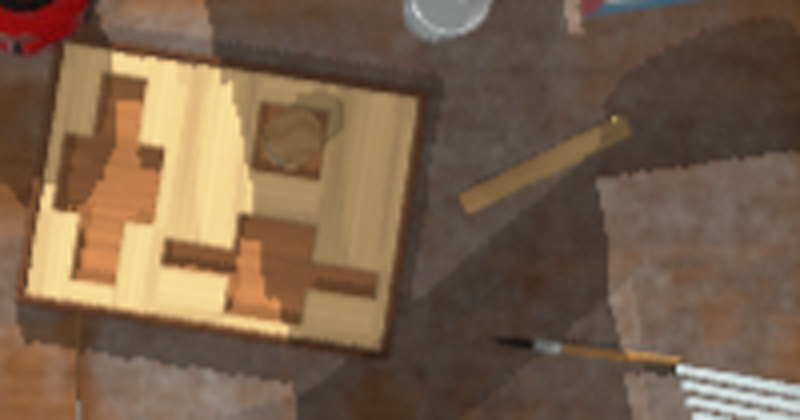

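View pics/cropB.png

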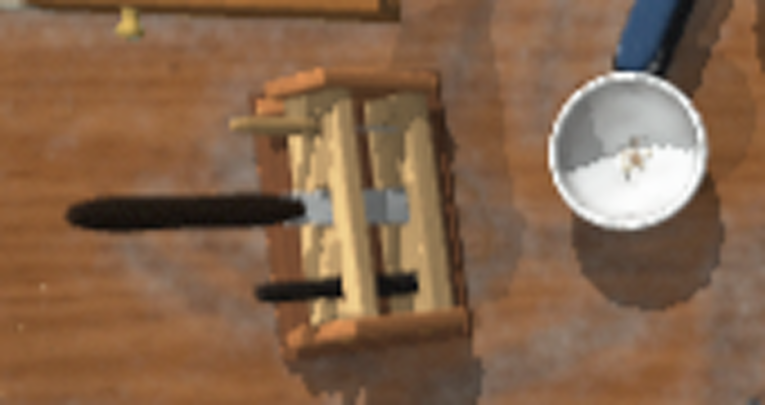

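Crop A: the tray's rim corners are at crop (62,42), (430,92), (387,352), (20,298). The wide compartment is on the left, along the image's vertical. The narrow one runs (163,252)-(378,285). The strip goes from (465,203) to (625,125), and the brush from its bristle tip (497,342) to its handle end, about (685,362), beside the white bars. Crop B: the spatula's top is at (70,213), its blade enters the rack near (300,207), and the bowl is centred at (629,150).

```bash
cat > h.py <<'E'
import numpy as np, cv2
from scipy.spatial.transform import Rotation as R
from plant import manip
def rot(q): return R.from_quat(np.roll(q,-1)).as_matrix()
class Cam:
    def __init__(s,name,save=None):
        st=manip.state() if name=="wrist" else None
        f=manip.grab_frame(name); s.im=f["image"]
        s.f=200/np.tan(np.radians(f["fov_y"])/2); s.c=np.array([f["cx"],f["cy"]])
        if st:
            A=rot(st["tool_rot"]); T=f["T_tool_cam"]
            s.R=A@T[:3,:3]; s.e=np.array(st["tool_pos"])+A@T[:3,3]
        else: s.R=rot(f["rotation"]); s.e=f["eye"]
        if save: cv2.imwrite(save,s.im); np.savez(save+".npz",R=s.R,e=s.e,f=s.f,c=s.c)
    def ray(s,p):
        d=s.R@np.r_[(np.array(p,float)-s.c)/s.f,1]; return d/np.linalg.norm(d)
    def at(s,p,z):
        d=s.ray(p); return s.e+d*(z-s.e[2])/d[2]
    def px(s,X):
        v=s.R.T@(np.asarray(X,float)-s.e); return s.c+s.f*v[:2]/v[2]
class Saved(Cam):
    def __init__(s,save):
        d=np.load(save+".npz"); s.R,s.e,s.f,s.c=d["R"],d["e"],d["f"],d["c"]; s.im=cv2.imread(save)
def meet(c1,p1,c2,p2):
    a,b=c1.ray(p1),c2.ray(p2); t=np.linalg.lstsq(np.c_[a,-b],c2.e-c1.e,rcond=None)[0]
    P,Q=c1.e+a*t[0],c2.e+b*t[1]; return (P+Q)/2,np.linalg.norm(P-Q)
E
python3 - <<'E'
from h import *
np.set_printoptions(precision=4,suppress=True)
c=Cam("top","pics/top.png")
A=lambda x,y:(305+(x+.5)/4-.5,130+(y+.5)/4-.5); B=lambda x,y:(130+(x+.5)/4.5-.5,145+(y+.5)/4.5-.5)
K=[c.at(A(*p),.023)[:2] for p in [(62,42),(430,92),(387,352),(20,298)]]
print("tray corners",K,"ctr",np.mean(K,0),[np.linalg.norm(K[i]-K[(i+1)%4]) for i in range(4)])
e=K[0]-K[1]+K[3]-K[2]; print("yaw(y axis)",np.degrees(np.arctan2(-e[0],e[1])))
print("narrow ends (z6)",c.at(A(163,252),.006),c.at(A(378,285),.006))
print("wide ends",c.at(A(125,75),.006),c.at(A(95,282),.006))
s=[c.at(A(*p),.006) for p in [(465,203),(625,125)]]; print("strip",s,np.mean(s,0),np.linalg.norm(s[0]-s[1]))
s=[c.at(A(*p),.006) for p in [(497,342),(685,362)]]; print("brush",s,np.mean(s,0),np.linalg.norm(s[0]-s[1]))
print("bowl",c.at(B(629,150),.042)); print("spat top",c.at(B(72,213),.225))
print("spat mouth", c.at(B(300,208),.095)); print("spool",c.at(A(292,135),.048))
print("tool in top view",c.px(manip.state()["tool_pos"]))
E
```

```text
tray corners [array([ 0.6747, -0.0162]), array([ 0.6391, -0.2727]), array([ 0.4581, -0.2411]), array([0.4959, 0.0132])] ctr [ 0.5669 -0.1292] [np.float64(0.25894944458089836), np.float64(0.18374515189366575), np.float64(0.25710521628279287), np.float64(0.1812531376768994)]
yaw(y axis) -8.175107329775795
narrow ends (z6) [ 0.5286 -0.0872  0.006 ] [ 0.5051 -0.2385  0.006 ]
wide ends [ 0.6542 -0.0607  0.006 ] [ 0.5075 -0.0392  0.006 ]
strip [array([ 0.5629, -0.3004,  0.006 ]), array([ 0.618 , -0.4139,  0.006 ])] [ 0.5905 -0.3571  0.006 ] 0.12618474258446627
brush [array([ 0.4649, -0.3218,  0.006 ]), array([ 0.4507, -0.4536,  0.006 ])] [ 0.4578 -0.3877  0.006 ] 0.1325299737653961
bowl [0.5673 0.1228 0.042 ]
spat top [0.5191 0.3817 0.225 ]
spat mouth [0.5291 0.3064 0.095 ]
spool [ 0.606  -0.1729  0.048 ]
tool in top view [574.2494 352.2091]
```

Request:
{"op": "move_arm", "data": {
  "increments": [35,-14,0,0,1,35,-14,0,0,1,35,-14,0,0,1,35,-14,0,0,1,35,-14,0,0,1,35,-14,0,0,1,35,-14,0,0,1,35,-14,0,0,1]
}}

```text
time: 0.87
tool_pos: [0.3937, -0.4315, 0.1916]
tool_rot: [-0.0, 0.993, 0.118, -0.0]
contact_force: [-0.1, -0.7, 0.1]
gripper_width: 0.999
grasp_force: 0.0
```

Request:
{"op": "move_arm", "data": {
  "increments": [37,-14,0,0,1,37,-14,0,0,1,0,0,0,-0.123,0.7,0,0,0,-0.123,0.6,0,0,0,-0.123,0.5,0,0,0,-0.123,0.5,0,0,0,-0.123,0.5,0,0,0,-0.123,0.5]
}}

```text
time: 1.53
tool_pos: [0.4578, -0.3882, 0.1913]
tool_rot: [-0.0, 0.882, 0.471, -0.0]
contact_force: [0.1, -0.1, -0.4]
gripper_width: 0.501
grasp_force: 0.0
```

Request:
{"op": "move_arm", "data": {
  "increments": [0,0,0,-0.123,0.5,0,0,0,-0.123,0.5,0,0,0,-0.123,0.5,0,0,0,-0.123,0.5,0,0,0,0,0.5,0,0,0,0,0.5]
}}

```text
time: 2.03
tool_pos: [0.4578, -0.3883, 0.1915]
tool_rot: [-0.0, 0.744, 0.668, -0.0]
contact_force: [-0.4, 0.1, -0.4]
gripper_width: 0.502
grasp_force: 0.0
```

Run:
```python
from h import *
s=manip.state(); print(s["time"],s["tool_pos"],s["tool_rot"],s["joint_pos"],s["gripper_width"])
Cam("wrist","pics/w1.png")
```

```text
2.0333 [ 0.45779769 -0.3882836   0.19146919] [-1.99617519e-04  7.43937797e-01  6.68248842e-01 -3.73309705e-06] [-8.27345474e-01 -4.88208760e-03  1.67185552e+00 -2.84834364e-06
  1.47501852e+00 -7.20253685e-01] 0.5017066336048046
```

View pics/w1.png

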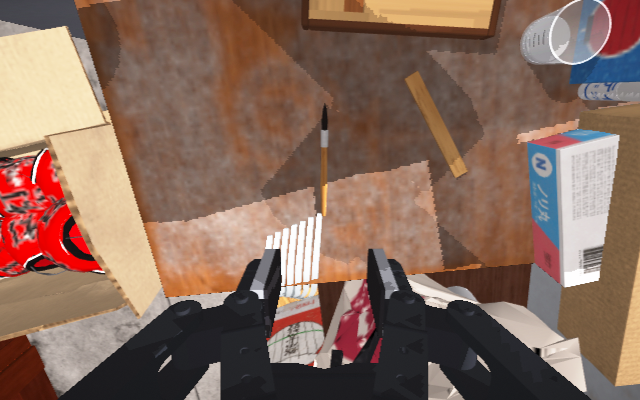

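Wrist view: the brush runs straight up the picture, bristle tip (324,104) to handle end (322,215). The strip's ends are at (412,76) and (459,174), and the tray's near rim is at the top, corners (303,27) and (494,37). The white bars lie near the brush's handle end.

Run:
```python
from h import *
np.set_printoptions(precision=4,suppress=True)
w=Saved("pics/w1.png"); c=Saved("pics/top.png")
A=lambda x,y:(305+(x+.5)/4-.5,130+(y+.5)/4-.5)
for n,a,b in [("br tip",(497,342),(324,104)),("br end",(685,362),(322,215)),("st a",(465,203),(412,76)),("st b",(625,125),(459,174)),("tray SE",(387,352),(303,27)),("tray NE",(430,92),(494,37))]:
    X,g=meet(c,A(*a),w,b); print(n,X,g,"z6:",w.at(b,.006),"z23",w.at(b,.023)[:2])
# segment strip/brush around with color in wrist image for cleaner axis
hsv=cv2.cvtColor(w.im,cv2.COLOR_BGR2HSV)
for x0,x1,y0,y1 in [(400,475,65,185),(312,336,98,222)]:
    sub=w.im[y0:y1,x0:x1]; 
print(w.im[130,425:455].tolist()); print(w.im[160,312:336].tolist())
```

```text
br tip [ 0.4657 -0.3194  0.015 ] 0.0016255912690612173 z6: [ 0.4665 -0.3197  0.006 ] z23 [ 0.4666 -0.3192]
br end [ 0.4505 -0.4494  0.0116] 0.0038092896756553108 z6: [ 0.4501 -0.4495  0.006 ] z23 [ 0.4509 -0.443 ]
st a [ 0.5634 -0.3009  0.005 ] 0.0008730311756249145 z6: [ 0.5635 -0.3011  0.006 ] z23 [ 0.5591 -0.3015]
st b [ 0.6191 -0.4169 -0.0013] 0.0010157479635535538 z6: [ 0.6163 -0.4153  0.006 ] z23 [ 0.6094 -0.4104]
tray SE [ 0.4557 -0.2432  0.0136] 0.004583269080941356 z6: [ 0.4531 -0.2419  0.006 ] z23 [ 0.4538 -0.2451]
tray NE [ 0.6398 -0.2734  0.0228] 0.0017889970564839558 z6: [ 0.6487 -0.2723  0.006 ] z23 [ 0.6404 -0.274 ]
[[62, 73, 95], [65, 75, 98], [66, 76, 101], [66, 77, 101], [61, 77, 105], [51, 77, 109], [60, 100, 138], [67, 112, 153], [67, 113, 155], [67, 113, 155], [67, 112, 155], [65, 111, 155], [66, 112, 155], [66, 113, 157], [66, 114, 158], [65, 112, 156], [67, 112, 156], [66, 112, 155], [65, 111, 154], [64, 110, 155], [64, 109, 155], [65, 109, 154], [67, 100, 139], [68, 86, 115], [66, 78, 104], [63, 76, 102], [61, 74, 100], [60, 74, 99], [60, 74, 101], [61, 75, 102]]
[[59, 72, 98], [61, 73, 99], [63, 74, 99], [63, 74, 98], [65, 78, 99], [65, 77, 98], [67, 77, 99], [66, 77, 99], [58, 72, 96], [50, 84, 123], [44, 86, 134], [43, 85, 133], [46, 89, 137], [51, 96, 145], [54, 92, 138], [56, 77, 109], [59, 70, 95], [58, 70, 94], [59, 70, 96], [57, 68, 95], [57, 69, 95], [57, 69, 94], [58, 69, 93], [59, 69, 94]]
```

Request:
{"op": "move_arm", "data": {
  "increments": [3,0,35,0.015,0.5,0,0,35,0,0.5,0,0,35,0,0.5,0,0,35,0,0.5,0,0,25,0,0.5,0,0,15,0,0.5,0,0,8,0,0.4,0,0,0,0,0.3]
}}

```text
time: 2.75
tool_pos: [0.4569, -0.3841, 0.0013]
tool_rot: [-0.002, 0.748, 0.663, -0.0]
contact_force: [-0.3, 0.1, 0.2]
gripper_width: 0.305
grasp_force: 0.0
```

Request:
{"op": "move_arm", "data": {
  "increments": [0,0,0,0,0.2,0,0,0,0,0,0,0,0,0,0,0,0,0,0,0,0,0,0,0,0,0,0,0,0,0]
}}

```text
time: 3.25
tool_pos: [0.4585, -0.3858, 0.0044]
tool_rot: [0.001, 0.748, 0.664, -0.0]
contact_force: [-0.5, -0.5, -0.4]
gripper_width: 0.002
grasp_force: 0.0
```

The fingers closed on nothing, so I'll back off and look.

Request:
{"op": "move_arm", "data": {
  "increments": [0,0,0,0,0.1,0,0,0,0,0.4,0,0,-20,0,0.5,0,0,-35,0,0.5,0,0,-35,0,0.5,0,0,0,0,0.5,0,0,0,0,0.5]
}}

```text
time: 3.83
tool_pos: [0.4599, -0.3872, 0.0972]
tool_rot: [0.003, 0.748, 0.664, 0.0]
contact_force: [-0.4, -0.0, -0.5]
gripper_width: 0.496
grasp_force: 0.0
```

Run:
```python
from h import *
s=manip.state(); print(s["time"],s["tool_pos"],s["tool_rot"],s["gripper_width"])
w=Cam("wrist","pics/w2.png"); t=Cam("top","pics/top2.png")
print("tcp px",w.px(s["tool_pos"]),"below tcp",w.px([.4585,-.3858,.005]))
a=w.im[:, 200:440]; b=cv2.resize(t.im[195:235,415:495],None,fx=6,fy=6)
b=cv2.resize(b,(480,240)); a=cv2.resize(a,(240,400))
o=np.zeros((400,720,3),np.uint8); o[:,:240]=a; o[:240,240:]=b; cv2.imwrite("pics/v2.png",o)
```

```text
3.8333 [ 0.45987413 -0.38715622  0.09722492] [3.21627411e-03 7.47893178e-01 6.63811301e-01 7.79483263e-05] 0.49649105842145524
tcp px [321.69960864 229.52227136] below tcp [320.20549698 186.22803999]
```

View pics/v2.png

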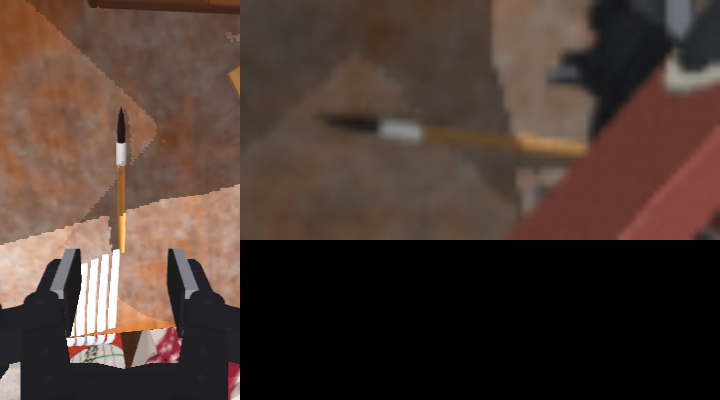

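Wrist (left half): the brush is untouched at full-frame (321,106)-(322,250), straight ahead of the fingers. The pads' front edges show at row 250, but the TCP projects to row 229. I'll check where the fingers really are, using the fixed cameras with projected marks.

Run:
```python
from h import *
s=manip.state(); P=np.array(s["tool_pos"]); A=rot(s["tool_rot"])
o=np.zeros((600,800,3),np.uint8)
for i,n in enumerate(["scene","top"]):
    c=Cam(n,f"pics/{n}3.png"); im=c.im; u,v=np.round(c.px(P)).astype(int); h,w=(50,67) if i==0 else (37,50)
    k=6 if i==0 else 8
    x0=max(0,u-w);y0=max(0,v-h)
    cr=cv2.resize(im[y0:y0+2*h,x0:x0+2*w],None,fx=k,fy=k,interpolation=cv2.INTER_CUBIC)
    def m(X,col):
        p=c.px(X); cv2.circle(cr,(int((p[0]-x0+.5)*k),int((p[1]-y0+.5)*k)),3,col,-1)
    m(P,(0,0,255)); m(P+A@[0,0,-.019],(0,255,0)); m(P+A@[0,0,-.073],(255,0,0)); m(P+A@[0,.021,0],(255,255,0)); m(P+A@[0,-.021,0],(255,255,0))
    m([.4657,-.3194,.005],(255,0,255)); m([.4503,-.4494,.005],(255,0,255))
    cr=cv2.resize(cr,(400,int(cr.shape[0]*400/cr.shape[1]))) if False else cr[:600,:800]
    z=cv2.resize(cr,(400,int(400*cr.shape[0]/cr.shape[1]))); o[:z.shape[0],400*i:400*i+400]=z
o=o[:320]; o=cv2.resize(o,None,fx=1,fy=1); cv2.imwrite("pics/v3.png",o)
```

```text
(no output)
```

View pics/v3.png

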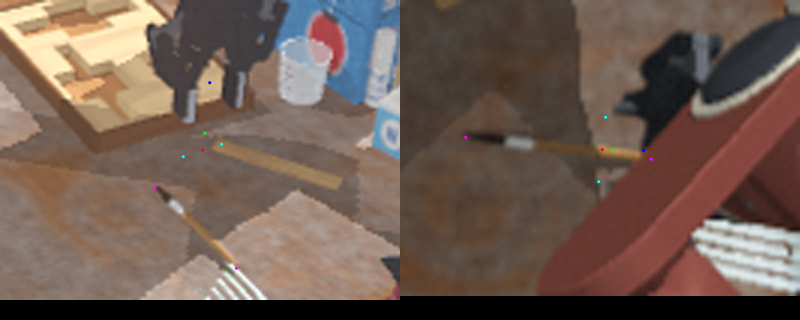

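Both fixed views show the fingertips about 40 mm behind the reported TCP along the tool axis (scene crop: tips at (190,120) and (238,103), TCP mark at (203,150)). There is little sideways offset, and the brush marks fall correctly on the brush. So the real fingers look shorter than the TCP implies. I'll measure that offset.

Run:
```python
from h import *
np.set_printoptions(precision=4,suppress=True)
s=manip.state(); P=np.array(s["tool_pos"]); A=rot(s["tool_rot"]); print(s["time"],P)
w=Saved("pics/w2.png"); c=Saved("pics/scene3.png"); t=Saved("pics/top3.png")
u,v=np.round(c.px(P)).astype(int); f=lambda x,y:(u-67+x*2.01/6,v-50+y*2.01/6)
u2,v2=np.round(t.px(P)).astype(int); g=lambda x,y:(u2-50+(x-400)/4,v2-37+y/4)
for n,a,b in [("L",(190,121),(275,252)),("R",(239,105),(372,252))]:
    X,e=meet(c,f(*a),w,b); print(n,X,e,"tool:",A.T@(X-P))
X,e=meet(t,g(628,108),c,f(239,105)); print("top-scene R",X,e,"tool:",A.T@(X-P))
```

```text
4.0333 [ 0.4572 -0.3843  0.0915]
L [ 0.4382 -0.3844  0.1301] 0.005629806199478874 tool: [-0.0022 -0.019  -0.0385]
R [ 0.4895 -0.3913  0.1301] 0.008026297311230468 tool: [-0.003   0.0328 -0.0386]
top-scene R [ 0.4866 -0.3925  0.1325] 0.009776748113222957 tool: [-0.0045  0.0301 -0.0411]
```

Request:
{"op": "move_arm", "data": {
  "increments": [0,0,0,0,0.25,0,0,25,0,0.25,0,0,30,0,0.25,0,0,25,0,0.25,0,0,15,0,0.25,0,0,10,0,0.25,0,0,0,0,0.25,0,0,0,0,0.25]
}}

```text
time: 4.7
tool_pos: [0.4579, -0.3851, -0.0119]
tool_rot: [-0.001, 0.748, 0.664, -0.0]
contact_force: [-0.4, -0.7, -0.1]
gripper_width: 0.251
grasp_force: 0.0
```

Request:
{"op": "move_arm", "data": {
  "increments": [0,0,6,0,0.25,0,0,4,0,0.25,0,0,2,0,0.25,0,0,0,0,0.25,0,0,0,0,0.25]
}}

```text
time: 5.12
tool_pos: [0.4583, -0.3855, -0.023]
tool_rot: [0.0, 0.748, 0.664, 0.0]
contact_force: [0.3, 0.1, 0.6]
gripper_width: 0.251
grasp_force: 0.0
```

Request:
{"op": "move_arm", "data": {
  "increments": [0,0,2,0,0.25,0,0,2,0,0.25,0,0,0,0,0.25,0,0,0,0,0.25]
}}

```text
time: 5.45
tool_pos: [0.4581, -0.3853, -0.0275]
tool_rot: [-0.0, 0.748, 0.664, -0.0]
contact_force: [0.4, -0.2, 0.6]
gripper_width: 0.252
grasp_force: 0.0
```

Run:
```python
from h import *
w=Cam("wrist","pics/w4.png"); c=Cam("scene","pics/s4.png"); s=manip.state(); P=np.array(s["tool_pos"]); print(P,s["contact_force"])
u,v=np.round(c.px(P)).astype(int)
o=np.zeros((400,790,3),np.uint8); o[:,:240]=w.im[:,200:440]
cr=cv2.resize(c.im[v-55:v+25,u-55:u+55],(550,400),interpolation=cv2.INTER_CUBIC); o[:,240:]=cr
cv2.imwrite("pics/v4.png",o); print(u,v)
```

```text
[ 0.4582065  -0.38543509 -0.02729043] [ 0.10187223  0.74799234 -0.1877357 ]
373 301
```

View pics/v4.png

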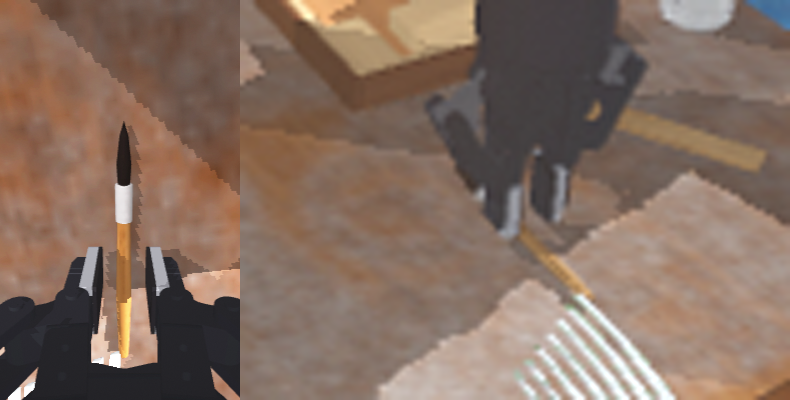

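The wrist half shows the pads straddling the brush, which is centred between them at column 324 (pads at 300 and 350). The scene half shows the tips just above the table. I'll go on down gently.

Request:
{"op": "move_arm", "data": {
  "increments": [0,0,2,0,0.25,0,0,2,0,0.25,0,0,0,0,0.25]
}}

```text
time: 5.8
tool_pos: [0.4579, -0.3851, -0.0319]
tool_rot: [-0.0, 0.748, 0.664, -0.0]
contact_force: [-0.0, -0.4, 0.3]
gripper_width: 0.245
grasp_force: 0.0
```

Request:
{"op": "move_arm", "data": {
  "increments": [0,0,2,0,0.25,0,0,0,0,0.25,0,0,0,0,0.25]
}}

```text
time: 6.05
tool_pos: [0.4581, -0.3853, -0.0335]
tool_rot: [-0.0, 0.748, 0.664, -0.0]
contact_force: [-0.3, 0.0, 0.6]
gripper_width: 0.249
grasp_force: 0.0
```

Request:
{"op": "move_arm", "data": {
  "increments": [0,0,2,0,0.25,0,0,0,0,0.25,0,0,0,0,0.25]
}}

```text
time: 6.3
tool_pos: [0.4581, -0.3853, -0.0354]
tool_rot: [-0.0, 0.748, 0.664, 0.0]
contact_force: [-0.0, -0.1, 0.3]
gripper_width: 0.25
grasp_force: 0.0
```

Request:
{"op": "move_arm", "data": {
  "increments": [0,0,0,0,0.1,0,0,0,0,0,0,0,0,0,0,0,0,0,0,0]
}}

```text
time: 6.63
tool_pos: [0.4584, -0.3856, -0.0351]
tool_rot: [0.0, 0.748, 0.664, 0.0]
contact_force: [-0.5, 0.5, 0.8]
gripper_width: 0.07
grasp_force: 59.0
```

Request:
{"op": "move_arm", "data": {
  "increments": [0,0,-15,0,0,0,0,-40,0,0,0,0,-40,0,0,0,0,-15,0,0,38,5,0,0,0,38,5,0,0,0,38,5,0,0,0,38,5,0,0,0]
}}

```text
time: 7.3
tool_pos: [0.4961, -0.2355, 0.0748]
tool_rot: [0.0, 0.748, 0.663, 0.0]
contact_force: [1.2, 0.1, -0.4]
gripper_width: 0.068
grasp_force: 58.9
```

Request:
{"op": "move_arm", "data": {
  "increments": [38,6,0,0,0,38,6,0,0,0,0,0,0,0.028,0,0,0,0,0,0,0,0,0,0,0,0,0,0,0,0]
}}

```text
time: 7.8
tool_pos: [0.5169, -0.1636, 0.0747]
tool_rot: [0.0, 0.757, 0.653, -0.0]
contact_force: [-1.0, 0.9, -0.8]
gripper_width: 0.071
grasp_force: 58.9
```

Run:
```python
from h import *
s=manip.state(); print(s["time"],s["tool_pos"],s["tool_rot"],s["gripper_width"],s["grasp_force"])
w=Cam("wrist","pics/w5.png"); t=Saved("pics/top.png"); o=w.im.copy()
# tray model overlay from top view estimate
def ov(cam,img,cx,cy,yaw):
    c,sn=np.cos(yaw),np.sin(yaw)
    def T(x,y,z): return np.array([cx+c*x-sn*y,cy+sn*x+c*y,z])
    R4=lambda x0,x1,y0,y1,z:[T(x0,y0,z),T(x1,y0,z),T(x1,y1,z),T(x0,y1,z)]
    for q in [R4(-.096,.096,-.132,.132,.023),R4(.021,.071,-.066,-.016,.02)]:
        cv2.polylines(img,[np.int32([cam.px(X) for X in q])],True,(0,255,0),1)
ov(w,o,.5669,-.1292,np.radians(-8.4)); cv2.imwrite("pics/v5.png",o)
```

```text
7.8 [ 0.51689041 -0.16357904  0.07470745] [ 8.33845239e-05  7.57277607e-01  6.53093107e-01 -1.11026303e-04] 0.07063148645732646 58.92080068588257
```

View pics/v5.png

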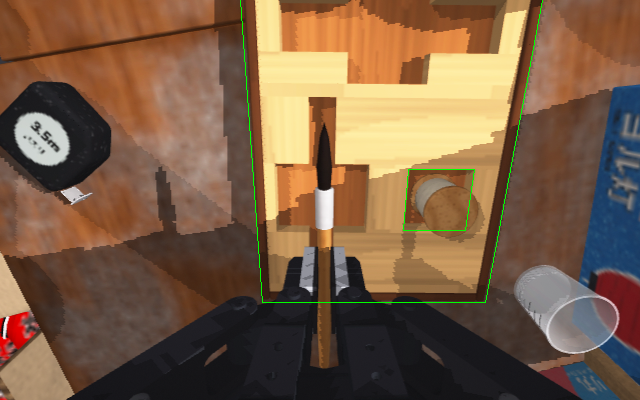

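The overlay (green) fits the rim to a few pixels. The brush is held straight along the tool, tip at (324,122). The narrow compartment's far end is at (309..336, 97) and its notch corners are (277,165), (369,165), (367,227), (277,230).

Run:
```python
from h import *
np.set_printoptions(precision=4,suppress=True)
w=Saved("pics/w5.png"); t=Saved("pics/top.png")
K=[w.at(p,.02)[:2] for p in [(277,165),(369,165),(367,227),(277,230)]]; print(K,np.mean(K,0),[np.linalg.norm(K[i]-K[(i+1)%4]) for i in range(4)])
e=[w.at(p,.02)[:2] for p in [(309,97),(336,97)]]; print("far end",e,np.mean(e,0))
print("rim", [w.at(p,.023)[:2] for p in [(265,300),(486,301)]])
# brush tip in hand: bottom ~6-11 mm above reported z + .035
z=.0747+.035+.005; print("brush tip",w.at((324,122),z),"end of ferrule",w.at((324,228),z))
# expected centre from the tray edges fit, top view narrow ends at z .02
A=lambda x,y:(305+(x+.5)/4-.5,130+(y+.5)/4-.5)
for p in [(163,252),(378,285)]: print(t.at(A(*p),.013))
```

```text
[array([ 0.4875, -0.13  ]), array([ 0.5561, -0.1402]), array([ 0.5493, -0.1903]), array([ 0.4773, -0.1823])] [ 0.5175 -0.1607] [np.float64(0.06927291480530662), np.float64(0.05060458223856241), np.float64(0.07240392024897431), np.float64(0.05328757861820055)]
far end [array([ 0.5192, -0.0854]), array([ 0.5381, -0.0882])] [ 0.5287 -0.0868]
rim [array([ 0.4552, -0.2438]), array([ 0.643 , -0.2727])]
brush tip [ 0.5283 -0.0963  0.1147] end of ferrule [ 0.521  -0.1456  0.1147]
[ 0.5282 -0.0868  0.013 ]
[ 0.5049 -0.2372  0.013 ]
```

Request:
{"op": "move_arm", "data": {
  "increments": [1,0,30,0,0,0,0,35,0,0,0,0,20,0,0,0,0,10,0,0,0,0,5,0,0,0,0,2,0,0,0,0,0,0,0,0,0,0,0,0]
}}

```text
time: 8.52
tool_pos: [0.5186, -0.1627, -0.0256]
tool_rot: [0.001, 0.757, 0.653, 0.001]
contact_force: [-0.1, 1.0, 0.5]
gripper_width: 0.065
grasp_force: 58.9
```

Request:
{"op": "move_arm", "data": {
  "increments": [0,0,1,0,0,0,0,0,0,0,0,0,0,0,0.15,0,0,0,0,0.25,0,0,0,0,0.25,0,0,-10,0,0.25,0,0,-35,0,0.25,0,0,-40,0,0.25]
}}

```text
time: 9.18
tool_pos: [0.5145, -0.1606, 0.0551]
tool_rot: [-0.003, 0.757, 0.653, -0.001]
contact_force: [1.8, -0.5, 0.3]
gripper_width: 0.252
grasp_force: 0.0
```

Request:
{"op": "move_arm", "data": {
  "increments": [0,0,-30,0,0.35,-30,17,-30,0,0.35,-30,17,0,0,0.35,-30,17,0,0,0.35,-30,17,0,0,0.35,-30,16,0,0,0.35,-32,16,0,0,0.35,0,0,0,-0.117,0.4]
}}

```text
time: 9.85
tool_pos: [0.5891, -0.3594, 0.1145]
tool_rot: [0.001, 0.718, 0.696, -0.001]
contact_force: [-1.6, 1.0, 0.0]
gripper_width: 0.395
grasp_force: 0.0
```

Request:
{"op": "move_arm", "data": {
  "increments": [0,0,0,-0.117,0.4,0,0,0,-0.117,0.4,0,0,0,-0.117,0.4,0,0,0,-0.119,0.4,0,0,0,0,0.4,0,0,0,0,0.4]
}}

```text
time: 10.35
tool_pos: [0.5884, -0.3537, 0.1147]
tool_rot: [0.0, 0.537, 0.844, -0.0]
contact_force: [-0.2, -0.2, 0.0]
gripper_width: 0.398
grasp_force: 0.0
```

Run:
```python
from h import *
np.set_printoptions(precision=4,suppress=True)
s=manip.state(); print(s["time"],s["tool_pos"],s["tool_rot"],s["gripper_width"])
w=Cam("wrist","pics/w6.png"); t=Cam("top","pics/top6.png")
print([w.px(X) for X in ([.5635,-.3011,.006],[.59,-.358,.006],[.6163,-.4153,.006])])
def seg(cam,X0,r=60,dump=0):
    im=cam.im.astype(int); b,g,rr=im[...,0],im[...,1],im[...,2]
    m=((g-b>28)&(rr-g>20)&(rr-g<75)&(g>85)).astype(np.uint8)
    m=cv2.morphologyEx(m,cv2.MORPH_OPEN,np.ones((3,3)))
    n,l,st,ce=cv2.connectedComponentsWithStats(m); p=cam.px(X0).astype(int); k=l[p[1],p[0]]
    print("label",k,st[k])
    if k:
        cn=cv2.findContours((l==k).astype(np.uint8),0,2)[0][0]; q=cv2.boxPoints(cv2.minAreaRect(cn))
        Q=np.array([cam.at(x,.006)[:2] for x in q]); print(q.tolist(),Q,Q.mean(0))
seg(w,[.59,-.358,.006]); seg(t,[.59,-.358,.006])
```

```text
10.35 [ 0.5884 -0.3537  0.1147] [ 0.0002  0.537   0.8436 -0.    ] 0.39837375952184645
[array([322.7196, 118.799 ]), array([322.7192, 187.1014]), array([322.3711, 247.3039])]
label 9 [ 314  117   19  132 2209]
[[313.7568359375, 117.00330352783203], [330.9969482421875, 116.77033233642578], [332.7701416015625, 247.9896240234375], [315.530029296875, 248.22259521484375]] [[ 0.5557 -0.3031]
 [ 0.5694 -0.2964]
 [ 0.6261 -0.4116]
 [ 0.6105 -0.4191]] [ 0.5904 -0.3575]
label 0 [     0      0    640    400 219018]
```

Request:
{"op": "move_arm", "data": {
  "increments": [-4,0,35,-0.009,0.4,0,0,40,0,0.4,0,0,35,0,0.4,0,0,20,0,0.35,0,0,12,0,0.35,0,0,5,0,0.35,0,0,3,0,0.3,0,0,0,0,0.3]
}}

```text
time: 11.12
tool_pos: [0.591, -0.358, -0.0347]
tool_rot: [0.001, 0.532, 0.847, -0.0]
contact_force: [-0.3, -0.3, 1.1]
gripper_width: 0.3
grasp_force: 0.0
```

Request:
{"op": "move_arm", "data": {
  "increments": [0,0,1,0,0.25,0,0,0,0,0.25,0,0,0,0,0.1,0,0,0,0,0,0,0,0,0,0,0,0,0,0,0]
}}

```text
time: 11.62
tool_pos: [0.5913, -0.3582, -0.0348]
tool_rot: [0.001, 0.532, 0.847, -0.0]
contact_force: [-0.7, 0.2, 6.4]
gripper_width: 0.143
grasp_force: 58.8
```

Request:
{"op": "move_arm", "data": {
  "increments": [0,0,-20,0,0,0,0,-40,0,0,0,0,-40,0,0,34,15,-30,0,0,36,16,-20,0,0,36,16,0,0,0,36,16,0,0,0,36,16,0,0,0]
}}

```text
time: 12.28
tool_pos: [0.5841, -0.1682, 0.109]
tool_rot: [0.001, 0.532, 0.847, 0.0]
contact_force: [0.8, 0.6, -0.9]
gripper_width: 0.133
grasp_force: 58.6
```

Request:
{"op": "move_arm", "data": {
  "increments": [36,16,0,0,0,36,16,0,0,0,32,13,0,0,0,0,0,0,-0.122,0,0,0,0,-0.122,0,0,0,0,-0.122,0,0,0,0,-0.122,0,0,0,0,-0.122,0]
}}

```text
time: 12.95
tool_pos: [0.5794, -0.0561, 0.1081]
tool_rot: [0.0, 0.25, 0.968, -0.0]
contact_force: [0.2, -0.1, 0.4]
gripper_width: 0.132
grasp_force: 58.8
```

Request:
{"op": "move_arm", "data": {
  "increments": [0,0,0,-0.122,0,0,0,0,-0.122,0,0,0,0,-0.122,0,0,0,0,0,0,0,0,0,0,0]
}}

```text
time: 13.37
tool_pos: [0.5795, -0.0564, 0.1081]
tool_rot: [0.0, 0.074, 0.997, -0.0]
contact_force: [-0.2, 0.2, 0.1]
gripper_width: 0.138
grasp_force: 58.8
```

Run:
```python
from h import *
np.set_printoptions(precision=4,suppress=True)
s=manip.state(); P=np.array(s["tool_pos"]); print(s["time"],P,s["tool_rot"],s["gripper_width"],s["grasp_force"],s["joint_pos"])
w=Cam("wrist","pics/w7.png")
red=lambda im:((im[...,2]>120)&(im[...,1]<60)&(im[...,0]<70)).astype(np.uint8)
for c in (w,Saved("pics/top.png")):
    n,l,st,ce=cv2.connectedComponentsWithStats(red(c.im)); i=np.argsort(-st[1:,4])[:4]+1; print(st[i].tolist(),ce[i].tolist())
# strip in hand
im=w.im.astype(int); b,g,r=im[...,0],im[...,1],im[...,2]
print([w.px(P+rot(s["tool_rot"])@[x,0,-.035]) for x in (-.065,0,.065)])
# warp tray floor region to a map: world x .48-.68, y -.27..0.02 at z=.02, 2.5 px/mm
xs=np.arange(.69,.45,-.0005); ys=np.arange(.03,-.13,-.0005)
U=np.array([[w.px([x,y,.02]) for y in ys] for x in xs],np.float32)
cv2.imwrite("pics/m7.png",cv2.remap(w.im,U[...,0],U[...,1],1))
t=Saved("pics/top6.png"); U=np.array([[t.px([x,y,.02]) for y in ys] for x in xs],np.float32)
cv2.imwrite("pics/m7t.png",cv2.remap(t.im,U[...,0],U[...,1],1))
```

```text
13.3667 [ 0.5795 -0.0564  0.1081] [ 0.      0.0744  0.9972 -0.    ] 0.1377490709903185 58.75832134857774 [-0.2248  0.0175  1.7919 -0.      1.3321 -1.6466]
[[387, 269, 62, 36, 632], [437, 283, 48, 52, 576], [406, 376, 24, 23, 111], [436, 354, 15, 12, 72]] [[416.59493670886076, 284.0411392405063], [465.94965277777777, 313.26909722222223], [415.8918918918919, 386.94594594594594], [443.6666666666667, 358.40277777777777]]
[[421, 336, 80, 64, 2016], [293, 105, 37, 35, 452], [463, 337, 24, 20, 358], [613, 127, 27, 21, 293]] [[460.328373015873, 370.0183531746032], [309.5132743362832, 123.66371681415929], [474.36033519553075, 346.2374301675978], [630.2252559726962, 135.59044368600684]]
[array([325.3072, 356.5878]), array([325.4798, 256.0336]), array([325.7012, 127.065 ])]
```

Run:
```python
from h import *
np.set_printoptions(precision=4,suppress=True)
w=Saved("pics/w5.png"); t=Saved("pics/top.png")
yw=np.radians(-8.4); ax=np.array([np.cos(yw),np.sin(yw)]); ay=np.array([-np.sin(yw),np.cos(yw)])
C=np.array([.5808,-.05])
for p in [(300,53),(470,53),(390,84),(347,68),(428,68)]:
    X=w.at(p,.02)[:2]; print(p,X,"rel x,y mm",1e3*(X-C)@ax,1e3*(X-C)@ay)
A=lambda x,y:(305+(x+.5)/4-.5,130+(y+.5)/4-.5)
for p in [(104,75),(146,78),(74,280),(116,283),(63,135),(162,150),(55,208),(153,222)]:
    X=t.at(A(*p),.02)[:2]; print("top",p,"rel mm",1e3*(X-C)@ax,1e3*(X-C)@ay)
# strip in hand: yellowish blob
v=Saved("pics/w7.png"); im=v.im.astype(int); b,g,r=im[...,0],im[...,1],im[...,2]
for row in (150,170,190,330,350): print(row,[c for c in range(290,362) if True and abs(im[row,c]-im[row,c-1]).sum()>50])
print([im[y,325].tolist() for y in range(110,150,4)],[im[y,325].tolist() for y in range(340,372,4)])
```

```text
(300, 53) [ 0.5178 -0.0565] rel x,y mm -61.37127648755406 -15.662816782104322
(470, 53) [ 0.6317 -0.0735] rel x,y mm 53.73729187809203 -15.780550577699206
(390, 84) [ 0.5765 -0.0852] rel x,y mm 0.8422925558321479 -35.47935617711865
(347, 68) [ 0.5481 -0.0706] rel x,y mm -29.333605758303065 -25.115235934202357
(428, 68) [ 0.6031 -0.0787] rel x,y mm 26.259771858130197 -25.170446550668494
top (104, 75) rel mm 69.74968321926048 14.798054221888506
top (146, 78) rel mm 71.89560871054678 -14.585084897290523
top (74, 280) rel mm -75.34811381159179 14.809115552922625
top (116, 283) rel mm -73.18486665719549 -14.433799210154564
top (63, 135) rel mm 23.889246183769295 37.08399211825834
top (162, 150) rel mm 23.45690426637405 -32.87030957499441
top (55, 208) rel mm -27.52263798314328 35.1975096847126
top (153, 222) rel mm -27.330691195260876 -33.846428728939635
150 [305, 306, 350, 351, 352, 353]
170 [292, 293, 306, 341, 343, 344]
190 [292, 293, 306]
330 [305, 306, 307, 310, 311, 338, 339, 342, 343, 344]
350 [303, 304, 311, 339, 340, 344, 345]
[[62, 122, 209], [75, 148, 237], [79, 159, 242], [75, 148, 237], [80, 157, 243], [58, 107, 155], [57, 106, 154], [57, 107, 155], [59, 108, 156], [59, 109, 157]] [[105, 177, 229], [106, 178, 231], [109, 179, 231], [106, 179, 231], [107, 180, 232], [109, 181, 232], [79, 104, 151], [54, 62, 84]]
```

Request:
{"op": "move_arm", "data": {
  "increments": [1,6,30,0,0,0,0,35,0,0,0,0,35,0,0,0,0,20,0,0,0,0,10,0,0,0,0,4,0,0,0,0,0,0,0,0,0,0,0,0]
}}

```text
time: 14.08
tool_pos: [0.581, -0.0507, -0.0242]
tool_rot: [0.001, 0.073, 0.997, -0.0]
contact_force: [0.7, -0.1, 0.1]
gripper_width: 0.138
grasp_force: 58.8
```

Request:
{"op": "move_arm", "data": {
  "increments": [2,1,2,0,0,0,0,2,0,0,0,0,0,0,0,0,0,0,0,0.2,0,0,0,0,0.3,0,0,0,0,0.3,0,0,-10,0,0.3,0,0,-35,0,0.3]
}}

```text
time: 14.75
tool_pos: [0.5723, -0.048, 0.0099]
tool_rot: [-0.006, 0.073, 0.997, 0.001]
contact_force: [-0.0, 0.9, -0.2]
gripper_width: 0.295
grasp_force: 0.0
```

Request:
{"op": "move_arm", "data": {
  "increments": [0,0,-40,0,0.4,0,0,-40,0,0.4,0,0,-40,0,0.4,0,0,-40,0,0.4,0,0,-40,0,0.4,0,0,-10,0,0.4,0,0,0,0,0.4,0,0,0,0,0.4]
}}

```text
time: 15.42
tool_pos: [0.5778, -0.0491, 0.2258]
tool_rot: [0.001, 0.073, 0.997, -0.0]
contact_force: [-0.6, 1.1, -0.8]
gripper_width: 0.396
grasp_force: 0.0
```

Run:
```python
from h import *
np.set_printoptions(precision=4,suppress=True)
s=manip.state(); P=np.array(s["tool_pos"]); print(s["time"],P,s["tool_rot"],s["joint_pos"])
w=Cam("wrist","pics/w8.png"); t=Cam("top","pics/top8.png")
C=np.array([.5791,-.0498]); yw=np.radians(-8.4); ax=np.array([np.cos(yw),np.sin(yw)]); ay=np.array([-np.sin(yw),np.cos(yw)])
N=np.array([.5175,-.162])
def prof(cam,c0,u,v,L,z,off=0):
    out=[]
    for k in L:
        X=c0+u*k/1e3+v*off/1e3; p=cam.px([*X,z]); 
        out.append((k,cam.im[int(round(p[1])),int(round(p[0]))].tolist()) if 0<=p[0]<640 and 0<=p[1]<400 else (k,None))
    return out
for off in (-50,50): print("strip across at x",off,prof(w,C,ay,ax,range(-18,19,3),.012,off))
print("strip along",prof(w,C,ax,ay,list(range(-78,-56,4))+list(range(58,80,4)),.012))
for off in (-35,50): print("brush across at y",off,prof(w,N,ax,ay,range(-14,15,2),.014,off))
```

```text
15.4167 [ 0.5778 -0.0491  0.2258] [ 0.0007  0.0728  0.9973 -0.0001] [-0.213  -0.0734  1.6814  0.      1.5322 -1.638 ]
strip across at x -50 [(-18, [170, 239, 254]), (-15, [115, 189, 244]), (-12, [75, 148, 236]), (-9, [59, 106, 161]), (-6, [107, 183, 236]), (-3, [95, 169, 230]), (0, [97, 175, 234]), (3, [93, 173, 234]), (6, [98, 178, 238]), (9, [74, 147, 235]), (12, [69, 138, 227]), (15, [39, 76, 132]), (18, [146, 225, 251])]
strip across at x 50 [(-18, [170, 239, 254]), (-15, [111, 187, 242]), (-12, [82, 161, 242]), (-9, [39, 74, 129]), (-6, [124, 204, 246]), (-3, [118, 199, 244]), (0, [131, 216, 250]), (3, [102, 169, 225]), (6, [70, 120, 167]), (9, [38, 72, 124]), (12, [37, 71, 125]), (15, [37, 71, 124]), (18, [105, 165, 214])]
strip along [(-78, [179, 243, 254]), (-74, [136, 214, 249]), (-70, [39, 73, 128]), (-66, [91, 168, 230]), (-62, [93, 171, 232]), (-58, [95, 174, 233]), (58, [133, 217, 250]), (62, [136, 222, 251]), (66, [48, 92, 162]), (70, [44, 83, 145]), (74, [81, 129, 170]), (78, [130, 200, 240])]
brush across at y -35 [(-14, [101, 161, 211]), (-12, [99, 158, 207]), (-10, [36, 66, 119]), (-8, [36, 66, 117]), (-6, [35, 63, 112]), (-4, [37, 68, 121]), (-2, [42, 77, 124]), (0, [50, 100, 158]), (2, [44, 92, 144]), (4, [45, 85, 131]), (6, [35, 64, 114]), (8, [76, 120, 159]), (10, [95, 150, 197]), (12, [95, 152, 198]), (14, [94, 151, 197])]
brush across at y 50 [(-14, [168, 240, 254]), (-12, [170, 239, 254]), (-10, [38, 73, 127]), (-8, [39, 75, 130]), (-6, [38, 73, 126]), (-4, [37, 68, 119]), (-2, [33, 61, 107]), (0, [19, 20, 26]), (2, [25, 28, 38]), (4, [20, 30, 49]), (6, [38, 73, 128]), (8, [46, 77, 124]), (10, [163, 235, 253]), (12, [163, 235, 253]), (14, [160, 234, 253])]
```

Both placings check out by pixel colour: the strip is central in the wide compartment (edges ±7.5 mm across) and the brush lies within the narrow one. Next is the rack.

Request:
{"op": "move_arm", "data": {
  "increments": [12,37,-15,0,0.5,12,37,-15,0,0.5,12,37,-15,0,0.5,12,37,-15,0,0.5,12,37,0,0,0.5,12,37,0,0,0.5,12,38,0,0,0.5,12,38,0,0,0.5]
}}

```text
time: 16.18
tool_pos: [0.5243, 0.2611, 0.282]
tool_rot: [-0.002, 0.073, 0.997, -0.001]
contact_force: [1.2, 0.4, 0.0]
gripper_width: 0.502
grasp_force: 0.0
```

Request:
{"op": "move_arm", "data": {
  "increments": [13,38,0,0.118,0.5,0,0,0,0.118,0.5,0,0,0,0.118,0.5,0,0,0,0.118,0.5,0,0,0,0.118,0.5,0,0,0,0.118,0.5,0,0,0,0.118,0.5,0,0,0,0.118,0.5]
}}

```text
time: 16.85
tool_pos: [0.5176, 0.2983, 0.2815]
tool_rot: [-0.002, 0.52, 0.854, -0.002]
contact_force: [-0.3, 0.0, -0.3]
gripper_width: 0.5
grasp_force: 0.0
```

Request:
{"op": "move_arm", "data": {
  "increments": [0,0,0,0.118,0.5,0,0,0,0.118,0.5,0,0,0,0.12,0.5,0,0,0,0,0.5,0,0,0,0,0.5]
}}

```text
time: 17.27
tool_pos: [0.5179, 0.2984, 0.2825]
tool_rot: [-0.001, 0.66, 0.751, -0.002]
contact_force: [0.3, -0.9, -0.5]
gripper_width: 0.5
grasp_force: 0.0
```

Run:
```python
from h import *
np.set_printoptions(precision=4,suppress=True)
s=manip.state(); P=np.array(s["tool_pos"]); print(s["time"],P,s["tool_rot"],s["joint_pos"])
w=Cam("wrist","pics/w9.png"); t=Saved("pics/top.png"); o=w.im.copy()
# model: rack origin + yaw guess
O=np.array([.530,.2994]); yw=np.radians(7.5); T=lambda x,y,z:np.array([O[0]+np.cos(yw)*x-np.sin(yw)*y,O[1]+np.sin(yw)*x+np.cos(yw)*y,z])
def draw(cam,img):
    pl=lambda Q,c:cv2.polylines(img,[np.int32([np.round(cam.px(q)) for q in Q])],True,c,1)
    pl([T(a,b,0) for a,b in [(-.085,-.06),(.085,-.06),(.085,.06),(-.085,.06)]],(0,255,0))
    for x in (-.009,.009): pl([T(x,0,.086),T(x,.083,.228)],(255,0,255))
draw(w,o); o2=t.im.copy(); draw(t,o2)
z=np.zeros((600,640,3),np.uint8); z[:400]=o; z[400:,:]=cv2.resize(o2[145:245,110:310],(400,200))[:, :] if False else 0
z[400:,:400]=cv2.resize(o2[145:245,110:310],(400,200),interpolation=cv2.INTER_CUBIC); cv2.imwrite("pics/v9.png",z)
print("top end px",w.px(T(0,.083,.228)),t.px(T(0,.083,.228)))
```

```text
17.2667 [0.5179 0.2984 0.2825] [-0.0009  0.66    0.7513 -0.0019] [ 0.3982 -0.0464  1.5628 -0.      1.6294  0.269 ]
top end px [339.7739  89.2111] [145.0602 191.8348]
```

View pics/v9.png

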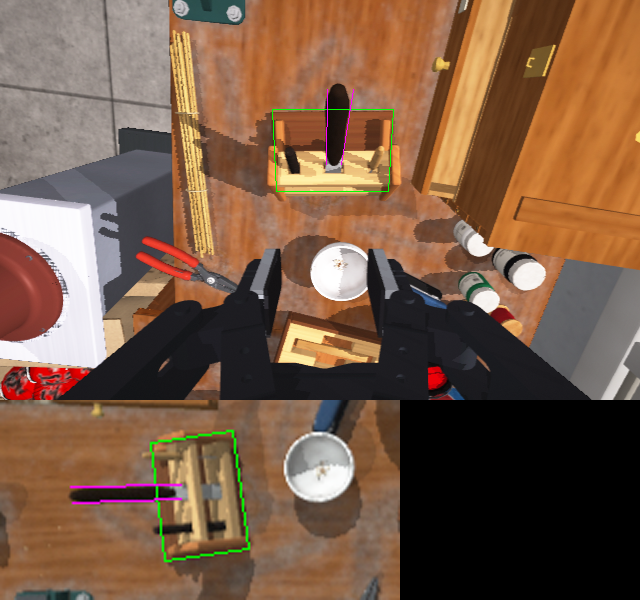

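The model overlay (magenta, green) fits the rack and the spatula closely. In the wrist view the spatula's top is at (338,85) and its ferrule at (334,163). I'll get the exact axis from the two views by intersecting planes.

Run:
```python
from h import *
np.set_printoptions(precision=4,suppress=True)
w=Saved("pics/w9.png"); t=Saved("pics/top.png")
def ln(cam,x0,x1,y0,y1):
    m=(cam.im[y0:y1,x0:x1].max(2)<48).astype(np.uint8); m=cv2.morphologyEx(m,cv2.MORPH_OPEN,np.ones((3,3)))
    n,l,st,ce=cv2.connectedComponentsWithStats(m); k=1+np.argmax(st[1:,4]); ys,xs=np.nonzero(l==k); p=np.c_[xs+x0,ys+y0].astype(np.float32)
    vx,vy,cx,cy=cv2.fitLine(p,cv2.DIST_L2,0,.01,.01).ravel(); d=np.array([vx,vy]); c=np.array([cx,cy]); q=(p-c)@d
    print("px n",len(p),"ends",c+d*q.min(),c+d*q.max()); return c+d*q.min(),c+d*q.max()
a,b=ln(w,315,365,75,165); c,d=ln(t,140,198,180,205)
if a[1]>b[1]: a,b=b,a      # a = upper end in wrist
if c[0]>d[0]: c,d=d,c      # c = upper end in top
n1=np.cross(w.ray(a),w.ray(b)); n2=np.cross(t.ray(c),t.ray(d)); u=np.cross(n1,n2); u/=np.linalg.norm(u); u*=np.sign(u[2])
X0=np.linalg.lstsq(np.array([n1,n2,u]),np.array([n1@w.e,n2@t.e,u@[.52,.35,.18]]),rcond=None)[0]
for z in (.086,.187,.228): print(z,X0+u*(z-X0[2])/u[2])
print("dir",u,"lean",np.degrees(np.arccos(u[2])),"horiz dir deg",np.degrees(np.arctan2(u[1],u[0])))
print("apex",meet(w,a,t,c),"low",meet(w,b,t,d))
c2=cv2.cvtColor(w.im,cv2.COLOR_BGR2GRAY)[230:310,295:385]; 
h=cv2.HoughCircles(cv2.GaussianBlur(cv2.cvtColor(t.im,cv2.COLOR_BGR2GRAY),(3,3),0)[150:210,240:300],cv2.HOUGH_GRADIENT,1,50,param1=100,param2=12,minRadius=14,maxRadius=22); print("bowl top",h, t.at((240+h[0,0,0],150+h[0,0,1]),.042))
for q in [(341,271)]: print("bowl wrist",w.at(q,.042))
```

```text
px n 1393 ends [333.3439 164.1306] [337.8169  83.8783]
px n 287 ends [145.9587 192.7994] [196.0371 191.0785]
0.086 [0.5292 0.3036 0.086 ]
0.187 [0.5201 0.3688 0.187 ]
0.228 [0.5164 0.3953 0.228 ]
dir [-0.0751  0.541   0.8377] lean 33.10326853040205 horiz dir deg 97.90234233327347
apex (array([0.5177, 0.3854, 0.2147]), np.float64(6.648140104611884e-05)) low (array([0.5281, 0.3033, 0.107 ]), np.float64(0.0007076754108780047))
bowl top [[[29.5 28.5 18. ]]] [0.5657 0.1225 0.042 ]
bowl wrist [0.5658 0.1296 0.042 ]
```

Request:
{"op": "move_arm", "data": {
  "increments": [34,5,0,0,0.5,33,6,0,-0.005,0.5,0,0,20,0,0.5,0,0,30,0,0.5,0,0,30,0,0.5,0,0,20,0,0.5,0,0,0,0,0.5,0,0,0,0,0.5]
}}

```text
time: 17.98
tool_pos: [0.5201, 0.366, 0.1831]
tool_rot: [-0.001, 0.659, 0.752, -0.002]
contact_force: [0.8, -0.3, 0.9]
gripper_width: 0.501
grasp_force: 0.0
```

Run:
```python
from h import *
np.set_printoptions(precision=4,suppress=True)
s=manip.state(); P=np.array(s["tool_pos"]); print(s["time"],P,s["tool_rot"],s["contact_force"])
w=Cam("wrist","pics/w10.png")
print("expect apex px",w.px([.5177,.3854,.222]),"mouth",w.px([.529,.3035,.09]))
# dark handle columns between pads per row
g=w.im.max(2)
for r in range(150,320,15): 
    c=[int(x) for x in np.nonzero(g[r,270:380]<48)[0]+270]; 
    runs=np.split(c,np.nonzero(np.diff(c)>1)[0]+1) if c else []
    print(r,[(int(q[0]),int(q[-1])) for q in runs if len(q)>3])
```

```text
17.9833 [0.5201 0.366  0.1831] [-0.0007  0.6587  0.7524 -0.0019] [ 0.8117 -0.3035  0.8884]
expect apex px [321.566  224.2989] mouth [323.6741 250.6239]
150 []
165 []
180 []
195 []
210 []
225 [(314, 329)]
240 [(307, 320), (334, 337)]
255 [(275, 281), (316, 331), (369, 373)]
270 [(270, 280), (368, 378)]
285 [(270, 280), (368, 379)]
300 [(270, 277), (371, 379)]
315 [(270, 274), (374, 379)]
```

Request:
{"op": "move_arm", "data": {
  "increments": [0,0,15,0,0.5,0,0,15,0,0.5,0,0,10,0,0.5,0,0,7,0,0.5,0,0,0,0,0.5,0,0,0,0,0.4]
}}

```text
time: 18.53
tool_pos: [0.5208, 0.3663, 0.1372]
tool_rot: [-0.0, 0.659, 0.752, -0.001]
contact_force: [-0.2, 0.6, 1.1]
gripper_width: 0.403
grasp_force: 0.0
```

Request:
{"op": "move_arm", "data": {
  "increments": [0,0,0,0,0.3,0,0,0,0,0.2,0,0,0,0,0.1,0,0,0,0,0,0,0,0,0,0,0,0,0,0,0]
}}

```text
time: 19.03
tool_pos: [0.5217, 0.3669, 0.139]
tool_rot: [0.0, 0.659, 0.752, 0.001]
contact_force: [0.6, -0.1, 2.4]
gripper_width: 0.201
grasp_force: 58.7
```

Request:
{"op": "move_arm", "data": {
  "increments": [5,0,-9,0,0,10,0,-17,0,0,10,0,-17,0,0]
}}

```text
time: 19.28
tool_pos: [0.517, 0.3912, 0.1805]
tool_rot: [-0.001, 0.659, 0.752, -0.001]
contact_force: [0.1, -0.2, -0.2]
gripper_width: 0.203
grasp_force: 58.5
```

Request:
{"op": "move_arm", "data": {
  "increments": [10,0,-17,0,0,10,0,-17,0,0,10,0,-17,0,0,0,0,-20,0,0,0,0,-20,0,0,0,0,0,0,0]
}}

```text
time: 19.78
tool_pos: [0.5154, 0.4227, 0.2778]
tool_rot: [0.001, 0.659, 0.752, 0.004]
contact_force: [0.5, -0.0, -0.1]
gripper_width: 0.197
grasp_force: 58.7
```

Run:
```python
from h import *
np.set_printoptions(precision=4,suppress=True)
s=manip.state(); P=np.array(s["tool_pos"]); print(s["time"],P,s["tool_rot"],s["contact_force"],s["ft_torque"],s["gripper_width"])
w=Cam("wrist","pics/w11.png"); t=Cam("top","pics/top11.png"); c=Cam("scene","pics/s11.png")
A=rot(s["tool_rot"]); G=P+A@[0,0,-.054]; d=A@[-.5,0,.866]
print("grasp",G,"tip est",G+d*.19,"wrist px tip",w.px(G+d*.19),"scene px",c.px(G+d*.19),c.px(G))
```

```text
19.7833 [0.5154 0.4227 0.2778] [0.001  0.659  0.7521 0.0039] [ 0.4534 -0.029  -0.0621] [ 0.0564 -0.0049 -0.0578] 0.197461351566205
grasp [0.515  0.4225 0.3318] tip est [0.5286 0.329  0.167 ] wrist px tip [322.8762 270.5306] scene px [262.7813 148.0559] [245.317   98.6375]
```

Request:
{"op": "move_arm", "data": {
  "increments": [-20,-4,0,0,0,-39,-9,0,0,0,-39,-9,0,0,0,-39,-9,0,0,0,-39,-9,0,0,0,-39,-9,0,0,0,-39,-9,0,0,0,-39,-9,0,0,0]
}}

```text
time: 20.6
tool_pos: [0.4843, 0.12, 0.2695]
tool_rot: [-0.001, 0.659, 0.752, -0.001]
contact_force: [0.3, -0.1, -0.7]
gripper_width: 0.201
grasp_force: 58.7
```

Request:
{"op": "move_arm", "data": {
  "increments": [-39,-9,0,0,0,-39,-9,0,0,0,-39,-9,0,0,0,-39,-9,0,0,0,-39,-9,0,0,0,-39,-9,0,0,0,-39,-9,0,0,0,-39,-10,0,0,0]
}}

```text
time: 21.27
tool_pos: [0.4529, -0.1984, 0.2696]
tool_rot: [-0.002, 0.659, 0.752, -0.0]
contact_force: [1.3, 0.8, -1.1]
gripper_width: 0.201
grasp_force: 58.7
```

Request:
{"op": "move_arm", "data": {
  "increments": [-39,-10,0,0,0,-39,-10,0,0,0,-39,-10,0,0,0,-33,-10,0,0,0,-20,-5,0,0,0,0,0,0,0.12,0,0,0,0,0.12,0,0,0,0,0.12,0]
}}

```text
time: 21.93
tool_pos: [0.4308, -0.3713, 0.269]
tool_rot: [-0.002, 0.785, 0.619, -0.0]
contact_force: [-0.0, -0.3, -0.5]
gripper_width: 0.2
grasp_force: 58.7
```

Request:
{"op": "move_arm", "data": {
  "increments": [0,0,0,0.12,0,0,0,0,0.12,0,0,0,0,0.12,0,0,0,0,0.12,0,0,0,0,0.12,0,0,0,0,0.12,0,0,0,0,0.12,0,0,0,0,0.12,0]
}}

```text
time: 22.6
tool_pos: [0.4312, -0.3706, 0.2693]
tool_rot: [-0.002, 0.982, 0.187, -0.001]
contact_force: [-0.2, 0.7, -1.7]
gripper_width: 0.197
grasp_force: 58.7
```

Request:
{"op": "move_arm", "data": {
  "increments": [0,0,0,0.12,0,0,0,0,0.12,0,0,0,0,0.12,0,0,0,0,0,0,0,0,0,0,0]
}}

```text
time: 23.02
tool_pos: [0.4314, -0.3709, 0.27]
tool_rot: [-0.001, 1.0, 0.012, -0.001]
contact_force: [-1.3, 0.1, -0.9]
gripper_width: 0.199
grasp_force: 58.7
```

Run:
```python
from h import *
np.set_printoptions(precision=4,suppress=True)
s=manip.state(); P=np.array(s["tool_pos"]); print(s["time"],P,s["tool_rot"],s["contact_force"],s["gripper_width"],s["joint_pos"])
w=Cam("wrist","pics/w12.png"); t=Cam("top","pics/top12.png"); c=Cam("scene","pics/s12.png")
A=rot(s["tool_rot"]); G=P+A@[0,0,-.054]; d=A@[-.5,0,.866]; tip=G+d*.19
print("tip est",tip,w.px(tip),c.px(tip),t.px(tip))
p=c.px(tip).astype(int); q=c.px(G).astype(int); print(p,q)
# blade colour samples along the axis in the scene picture
for k in np.arange(.09,.215,.01): r=np.round(c.px(G+d*k)).astype(int); print(round(k,3),r,c.im[r[1],r[0]-4:r[0]+5].mean(1).astype(int))
```

```text
23.0167 [ 0.4314 -0.3709  0.27  ] [-0.0012  0.9999  0.0124 -0.001 ] [-1.2899  0.1484 -0.8539] 0.19918729181453096 [-0.8409 -0.1129  1.6459  0.      1.6117  0.7051]
tip est [ 0.3362 -0.373   0.1597] [322.9208 272.2667] [339.1575 258.933 ] [467.2961 268.3928]
[339 258] [372 191]
0.09 [356 224] [ 88  55  61  62  60  57 101 185 223]
0.1 [355 227] [ 70  56  61  59  63 112 193 228 226]
0.11 [353 231] [167 155 104  77 115 187 228 229 228]
0.12 [351 234] [165 163 156 169 193 183 216 219 215]
0.13 [349 238] [164 178 201 200 202 204 195 172 175]
0.14 [348 241] [199 197 197 197 201 194 156 160 165]
0.15 [346 245] [194 193 196 197 199 189 131 121 127]
0.16 [344 248] [192 190 190 192 194 196 181 133 160]
0.17 [343 252] [191 192 191 193 194 177 130 125 137]
0.18 [341 255] [191 190 190 190 193 185 144 144 145]
0.19 [339 259] [191 188 189 189 190 183 134 136 140]
0.2 [337 262] [ 96  99 124 170 198 198 110  70  77]
0.21 [336 266] [94 96 99 97 94 90 80 74 76]
```

Request:
{"op": "move_arm", "data": {
  "increments": [0,0,30,0,0,0,0,35,0,0,0,0,35,0,0,0,0,25,0,0,0,0,15,0,0,0,0,8,0,0,0,0,4,0,0,0,0,0,0,0]
}}

```text
time: 23.83
tool_pos: [0.4319, -0.3714, 0.1198]
tool_rot: [-0.0, 1.0, 0.011, -0.0]
contact_force: [-0.8, 0.5, -1.2]
gripper_width: 0.201
grasp_force: 58.7
```

Request:
{"op": "move_arm", "data": {
  "increments": [3,0,3,0,0,5,0,5,0,0,8,0,6,0,0,0,0,0,0,0]
}}

```text
time: 24.17
tool_pos: [0.4509, -0.3722, 0.1089]
tool_rot: [0.002, 1.0, 0.011, 0.002]
contact_force: [1.1, 0.9, 6.3]
gripper_width: 0.201
grasp_force: 58.8
```

Request:
{"op": "move_arm", "data": {
  "increments": [18,0,15,0,0,17,0,17,0,0,15,0,19,0,0,12,0,21,0,0]
}}

```text
time: 24.5
tool_pos: [0.5147, -0.3722, 0.038]
tool_rot: [0.003, 1.0, 0.012, 0.004]
contact_force: [1.7, -0.2, 4.0]
gripper_width: 0.199
grasp_force: 58.3
```

Request:
{"op": "move_arm", "data": {
  "increments": [10,0,20,0,0,7,0,18,0,0,4,0,10,0,0,0,0,0,0,0]
}}

```text
time: 24.83
tool_pos: [0.5311, -0.3686, -0.0156]
tool_rot: [-0.001, 1.0, 0.012, -0.001]
contact_force: [0.1, 0.1, -0.1]
gripper_width: 0.2
grasp_force: 58.4
```

Run:
```python
from h import *
np.set_printoptions(precision=4,suppress=True)
s=manip.state(); P=np.array(s["tool_pos"]); print(s["time"],P,s["tool_rot"],s["contact_force"],s["gripper_width"])
w=Cam("wrist","pics/w13.png"); c=Cam("scene","pics/s13.png"); A=rot(s["tool_rot"]); G=P+A@[0,0,-.054]
ph=np.arcsin((G[2]-.003)/.197); print("phi if tip on table",np.degrees(ph)); d=A@[-np.cos(ph),0,np.sin(ph)]
for k in np.arange(-.06,.22,.02):
    r=np.round(c.px(G+d*k)).astype(int); print(round(k,3),r,c.im[max(0,r[1]-5):r[1]+6,r[0]].mean(1).astype(int))
```

```text
24.8333 [ 0.5311 -0.3686 -0.0156] [-0.0006  0.9999  0.0116 -0.0009] [ 0.15    0.1105 -0.1001] 0.2004172077030329
phi if tip on table 10.350423287788496
-0.06 [405 261] [91 74 58 63 62 62 62 61 61 68 87]
-0.04 [400 264] [ 77  78  67  61  63  62  63  62  62  76 104]
-0.02 [395 267] [67 63 64 64 65 63 62 63 64 64 65]
0.0 [390 271] [ 51  61  81  80  81  93  93 104 110 117 117]
0.02 [385 274] [ 90  50  53  53  54  53  55  79  92  91 106]
0.04 [380 278] [ 65  58  59  59  57  54  66 103 105 108 112]
0.06 [374 281] [ 89  63  59  60  58  58  56  59 104 130 119]
0.08 [369 285] [ 77  57  59  61  60  58  55  71 121 113 110]
0.1 [364 288] [107  85  58  60  59  60 104 170 114 118 116]
0.12 [358 292] [129 159 176 182 179 178 180 173 120 108 115]
0.14 [353 296] [165 187 183 182 181 182 185 184 109 110  96]
0.16 [347 299] [118 166 185 182 186 188 187 187 178 124  90]
0.18 [342 303] [136 197 188 189 189 191 188 192 197 104  98]
0.2 [336 307] [146 225 193 193 193 193 167 121 124 124 128]
0.22 [330 311] [122 120 116 118 120 118 121 124 124 128 129]
```

Request:
{"op": "move_arm", "data": {
  "increments": [1,0,6,0,0,1,0,6,0,0,0,0,3,0,0,0,0,0,0,0,0,0,0,0,0]
}}

```text
time: 25.35
tool_pos: [0.5328, -0.3693, -0.0288]
tool_rot: [0.0, 1.0, 0.011, -0.0]
contact_force: [0.2, -0.5, 2.1]
gripper_width: 0.201
grasp_force: 58.4
```

Request:
{"op": "move_arm", "data": {
  "increments": [0,0,0,0,0.25,0,0,0,0,0.3,0,0,0,0,0.35,0,0,0,0,0.4,0,0,0,0,0.4,0,0,-15,0,0.4,0,0,-35,0,0.4,0,0,-40,0,0.4]
}}

```text
time: 26.02
tool_pos: [0.531, -0.3675, 0.0596]
tool_rot: [-0.002, 1.0, 0.011, -0.002]
contact_force: [-0.1, 0.3, -0.3]
gripper_width: 0.398
grasp_force: 0.0
```

Request:
{"op": "move_arm", "data": {
  "increments": [-36,0,-20,0,0.4,-36,0,-10,0,0.4,0,0,0,0,0.4,0,0,0,0,0.4,0,0,0,0,0.4]
}}

```text
time: 26.43
tool_pos: [0.4613, -0.371, 0.0919]
tool_rot: [0.0, 1.0, 0.011, 0.001]
contact_force: [0.7, -0.7, 0.1]
gripper_width: 0.403
grasp_force: 0.0
```

Run:
```python
from h import *
np.set_printoptions(precision=4,suppress=True)
s=manip.state(); P=np.array(s["tool_pos"]); print(s["time"],P,s["tool_rot"],s["contact_force"],s["gripper_width"])
w=Cam("wrist","pics/w14.png"); c=Cam("scene","pics/s14.png")
# profile across y for several x, at z .011: dark handle / bright blade
im=w.im.astype(int).max(2)
for x in np.arange(.29,.62,.015):
    ys=np.arange(-.345,-.400,-.001); p=np.array([w.px([x,y,.011]) for y in ys]).round().astype(int)
    ok=(p[:,0]>=0)&(p[:,0]<640)&(p[:,1]>=0)&(p[:,1]<400)
    if ok.all(): v=im[p[:,1],p[:,0]]; print(round(x,3),p[28].tolist()," ".join(str(a//10) for a in v))
```

```text
26.4333 [ 0.4613 -0.371   0.0919] [0.0003 0.9999 0.0108 0.0006] [ 0.6563 -0.6532  0.1475] 0.4026775766176647
0.29 [321, 353] 13 13 13 12 12 12 12 12 12 13 13 13 13 12 12 12 12 12 12 12 12 12 12 12 12 12 12 12 12 12 12 13 12 13 13 13 13 13 13 13 13 13 13 14 14 14 14 14 13 13 13 13 13 13 13 13
0.305 [322, 341] 11 11 11 11 12 12 12 12 13 13 13 13 13 12 12 12 12 12 12 12 12 12 11 11 11 11 11 11 11 11 11 12 12 12 12 12 12 12 12 12 12 12 12 12 12 12 12 12 12 13 13 13 12 12 12 12
0.32 [322, 329] 12 12 12 12 12 12 12 12 13 13 13 13 13 12 12 12 12 12 12 12 12 12 12 13 13 13 13 13 13 13 12 12 13 13 13 13 13 13 12 13 13 13 13 13 13 13 13 13 13 13 13 13 13 13 13 13
0.335 [322, 316] 13 12 12 12 13 13 13 13 13 13 13 13 13 13 13 13 13 13 13 13 13 13 13 16 19 20 20 20 20 20 20 20 20 20 20 20 20 14 13 13 13 13 13 13 13 13 13 13 13 13 13 13 13 13 13 13
0.35 [322, 303] 12 12 12 12 12 12 12 12 12 12 12 12 12 12 12 12 12 12 12 15 20 21 21 21 21 21 21 21 21 21 21 21 20 20 20 20 20 20 20 20 14 10 10 9 11 12 12 12 12 12 12 12 12 13 13 13
0.365 [323, 290] 13 13 14 14 14 14 14 14 14 14 14 14 14 14 14 14 14 14
[... 1929 characters left out ...]
 9
0.545 [327, 91] 9 9 9 9 9 9 9 9 9 9 9 9 9 9 9 9 5 2 3 2 3 3 3 3 3 3 3 3 3 3 3 2 2 2 5 8 9 9 9 9 9 9 9 9 9 9 9 9 9 9 9 9 9 10 9 9
0.56 [328, 71] 9 9 9 9 9 9 9 9 9 9 9 9 9 9 10 10 10 10 6 2 2 3 3 3 3 3 3 3 3 3 2 5 8 9 9 9 9 9 10 10 9 9 10 10 10 10 10 10 10 9 10 10 15 18 18 18
0.575 [328, 49] 9 9 9 9 9 9 9 9 9 9 9 9 9 9 9 9 9 10 10 10 10 10 10 10 10 10 10 10 10 9 9 9 9 9 9 9 9 9 9 9 9 9 9 9 9 9 10 10 10 10 16 18 18 18 18 18
0.59 [329, 27] 8 8 8 8 8 8 8 9 9 9 9 9 9 9 9 9 10 10 10 10 10 10 10 10 10 10 10 10 10 9 9 9 9 9 9 9 9 9 9 9 9 9 9 9 9 9 9 9 9 9 9 9 8 8 8 8
0.605 [330, 3] 9 8 8 8 8 8 8 8 8 8 9 9 9 9 9 9 9 9 9 9 9 9 10 10 10 10 10 10 9 9 9 9 9 9 9 9 9 9 9 9 9 9 9 9 9 9 9 9 9 9 9 9 9 9 9 9
```

The profile shows the spatula lying flat with its blade's face up (20 mm wide), from x ≈ 0.33 to 0.567 along y ≈ -0.372. I'll regrasp it near its middle.

Request:
{"op": "move_arm", "data": {
  "increments": [-6,1,30,0,0.4,0,0,35,0,0.4,0,0,30,0,0.4,0,0,18,0,0.4,0,0,8,0,0.4,0,0,4,0,0.4,0,0,0,0,0.35,0,0,0,0,0.3]
}}

```text
time: 27.2
tool_pos: [0.4562, -0.3727, -0.0327]
tool_rot: [0.001, 1.0, 0.011, 0.001]
contact_force: [-0.1, 0.2, -0.2]
gripper_width: 0.301
grasp_force: 0.0
```

Request:
{"op": "move_arm", "data": {
  "increments": [0,0,0,0,0.25,0,0,0,0,0.2,0,0,0,0,0.1,0,0,0,0,0,0,0,0,0,0,0,0,0,0,0]
}}

```text
time: 27.7
tool_pos: [0.4563, -0.3731, -0.0318]
tool_rot: [0.001, 1.0, 0.011, 0.001]
contact_force: [-0.1, 1.2, 7.1]
gripper_width: 0.177
grasp_force: 58.6
```

Request:
{"op": "move_arm", "data": {
  "increments": [0,0,-8,0,0,0,0,-20,0,0,0,0,-40,0,0,0,0,-40,0,0,0,0,-40,0,0,0,0,-30,0,0,0,0,0,0,0,0,0,0,0,0]
}}

```text
time: 28.37
tool_pos: [0.4561, -0.3732, 0.1475]
tool_rot: [0.002, 1.0, 0.011, 0.002]
contact_force: [-0.1, -0.3, -1.1]
gripper_width: 0.174
grasp_force: 58.8
```

```bash
cat > chk.py <<'E'
from h import *
np.set_printoptions(precision=4,suppress=True)
s=manip.state(); P=np.array(s["tool_pos"]); A=rot(s["tool_rot"]); print(s["time"],P,s["tool_rot"],s["contact_force"],s["gripper_width"],s["grasp_force"],s["joint_pos"])
w=Cam("wrist"); cv2.imwrite(f"pics/wc{s['time']:.0f}.png",w.im)
im=w.im.astype(int).max(2)
# in tool frame: spatula in plane tool z = zc; profile across tool y
for x in list(range(-130,-60,10))+list(range(40,125,10)):
    ys=np.arange(-24,25,2); p=np.array([w.px(P+A@[x/1e3,y/1e3,-.036]) for y in ys]).round().astype(int)
    if ((p>=0)&(p<[640,400])).all(): print(x,p[12].tolist()," ".join(str(a//10) for a in im[p[:,1],p[:,0]]))
E
python3 chk.py
```

```text
28.3667 [ 0.4561 -0.3732  0.1475] [0.0022 0.9999 0.011  0.002 ] [-0.0893 -0.254  -1.0632] 0.17431202878518806 58.788573145866394 [-0.8119 -0.0048  1.7461 -0.0002  1.3944  0.7369]
-90 [322, 394] 2 2 2 2 2 2 2 2 2 2 2 2 2 2 2 2 5 5 5 5 5 5 5 4 4
-80 [322, 381] 2 2 2 2 2 2 2 2 2 2 2 2 2 2 2 2 2 2 2 5 5 5 3 5 5
-70 [322, 368] 2 2 2 2 2 2 2 2 2 2 2 2 6 7 2 2 2 2 2 2 5 5 3 5 5
40 [322, 187] 11 11 11 10 11 11 11 8 4 2 2 2 2 2 2 2 2 6 8 7 7 12 15 14 15
50 [322, 166] 10 10 10 7 7 7 7 8 6 3 2 2 2 2 2 2 2 4 8 8 8 15 15 15 15
60 [322, 144] 8 8 8 8 8 8 8 8 4 3 3 3 2 2 2 2 2 2 8 7 14 14 14 15 15
70 [321, 122] 7 8 7 7 7 8 7 7 3 3 3 3 3 3 3 2 2 2 9 8 16 15 15 15 15
80 [321, 98] 7 7 7 7 7 7 7 7 3 3 3 3 3 3 2 3 2 2 7 7 14 14 14 14 13
90 [321, 74] 7 7 8 8 7 8 7 7 2 3 3 3 3 3 3 2 2 2 8 14 14 14 14 14 14
100 [321, 48] 6 7 7 7 7 7 7 8 7 2 3 3 3 3 2 2 2 7 14 14 14 14 13 13 14
110 [321, 21] 8 8 8 8 7 7 7 8 8 8 2 2 3 2 2 2 8 8 7 7 7 8 10 10 10
```

Request:
{"op": "move_arm", "data": {
  "increments": [2,-18,-5,0,0,4,-38,-5,0,0,4,-38,0,0,0,4,-38,0,0,0,4,-38,0,0,0,4,-38,0,0,0,4,-38,0,0,0,4,-38,0,0,0]
}}

```text
time: 29.08
tool_pos: [0.4768, -0.0851, 0.1511]
tool_rot: [-0.001, 1.0, 0.011, -0.002]
contact_force: [0.8, 0.2, -0.6]
gripper_width: 0.177
grasp_force: 58.8
```

Request:
{"op": "move_arm", "data": {
  "increments": [4,-38,0,0,0,4,-38,0,0,0,4,-38,0,0,0,4,-38,0,0,0,4,-38,0,0,0,4,-38,0,0,0,4,-38,0,0,0,4,-35,0,0,0]
}}

```text
time: 29.75
tool_pos: [0.502, 0.216, 0.151]
tool_rot: [0.001, 1.0, 0.011, -0.002]
contact_force: [0.2, -0.4, -0.1]
gripper_width: 0.173
grasp_force: 58.9
```

Request:
{"op": "move_arm", "data": {
  "increments": [3,-20,0,0,0,0,0,0,-0.12,0,0,0,0,-0.12,0,0,0,0,-0.12,0,0,0,0,-0.12,0,0,0,0,-0.12,0,0,0,0,-0.12,0,0,0,0,-0.12,0]
}}

```text
time: 30.42
tool_pos: [0.5048, 0.2337, 0.1508]
tool_rot: [-0.0, 0.907, 0.42, -0.003]
contact_force: [-0.1, -0.8, -1.1]
gripper_width: 0.176
grasp_force: 58.9
```

Request:
{"op": "move_arm", "data": {
  "increments": [0,0,0,-0.12,0,0,0,0,-0.12,0,0,0,0,-0.12,0,0,0,0,-0.12,0,0,0,0,-0.12,0,0,0,0,-0.12,0,0,0,0,-0.12,0,0,0,0,-0.12,0]
}}

```text
time: 31.08
tool_pos: [0.5048, 0.2337, 0.1508]
tool_rot: [-0.002, 0.611, 0.792, -0.002]
contact_force: [0.5, -0.4, -1.0]
gripper_width: 0.18
grasp_force: 58.9
```

Request:
{"op": "move_arm", "data": {
  "increments": [0,0,0,-0.12,0,0,0,0,-0.12,0,0,0,0,0,0,0,0,0,0,0,0,0,0,0,0]
}}

```text
time: 31.5
tool_pos: [0.5058, 0.234, 0.1525]
tool_rot: [-0.001, 0.515, 0.857, -0.001]
contact_force: [-0.2, 0.1, -1.4]
gripper_width: 0.181
grasp_force: 58.9
```

```bash
python3 chk.py
python3 - <<'E'
from h import *
np.set_printoptions(precision=4,suppress=True)
s=manip.state(); P=np.array(s["tool_pos"]); A=rot(s["tool_rot"])
c=Cam("scene","pics/s15.png"); t=Cam("top","pics/top15.png")
for n,cam in (("scene",c),("top",t)):
    print(n)
    for x in list(range(-140,-90,6))+[-70,-40,40,60,80,100,106,112,118]:
        q=cam.px(P+A@[x/1e3,0,-.038]); a=A@[0,1,0]
        dv=cam.px(P+A@[x/1e3,.012,-.038])-q; up=cam.px(P+A@[x/1e3,0,-.048])-q; up/=np.linalg.norm(up)
        p=np.array([q+up*k for k in range(-8,9)] if n=="scene" else [q+dv*k/4 for k in range(-8,9)]).round().astype(int)
        print(x,q.round(1)," ".join(str(cam.im[b,a].max()//10) if 0<=a<640 and 0<=b<400 else '-' for a,b in p))
E
```

```text
31.5 [0.5058 0.234  0.1525] [-0.0009  0.515   0.8572 -0.001 ] [-0.1597  0.1267 -1.3927] 0.18059855434181052 58.90290141105652 [ 0.2998 -0.0791  1.8096 -0.      1.4138 -0.1888]
-90 [323, 391] 3 3 3 3 3 3 3 3 3 3 3 3 3 3 3 3 3 3 3 3 3 3 3 3 3
-80 [323, 378] 3 3 3 2 2 2 3 3 3 3 3 3 3 3 3 3 3 3 3 3 3 3 3 3 3
-70 [323, 365] 3 3 3 2 2 2 3 3 20 22 22 23 23 23 23 23 23 14 3 3 3 3 3 3 3
40 [323, 181] 20 19 18 19 18 16 16 17 3 3 4 5 5 5 6 5 5 18 19 19 24 24 24 24 24
50 [323, 160] 21 20 16 15 17 21 23 24 3 4 4 5 4 5 5 5 5 17 19 19 18 25 25 25 25
60 [322, 138] 12 12 12 12 15 17 22 24 3 4 4 5 5 5 5 6 6 23 24 24 24 25 25 25 15
70 [322, 115] 11 12 12 12 11 22 24 25 3 4 4 4 5 5 5 6 6 16 25 25 25 25 25 25 25
80 [322, 92] 12 11 11 11 10 10 10 18 3 3 4 4 5 5 5 6 6 4 4 15 16 15 15 16 16
90 [322, 67] 19 12 12 13 12 10 10 10 3 3 4 4 5 5 5 5 5 14 15 16 17 17 17 16 16
100 [322, 41] 17 19 19 18 19 19 19 19 12 2 3 4 5 5 5 5 16 18 17 17 18 18 17 18 18
110 [322, 13] 17 17 18 19 19 18 18 18 19 19 18 18 17 17 17 18 18 18 18 18 18 16 15 16 17
scene
-140 [306.2 160.1] 21 19 17 17 14 14 14 14 14 15 15 15 14 14 15 15
[... 1664 characters left out ...]
50.7 178.7] 24 19 20 19 23 19 19 20 20 21 21 20 15 12 14 15 15
-92 [248.4 179.8] 15 14 14 15 15 18 19 20 20 21 21 21 15 15 15 15 15
-70 [240.2 184.2] 12 13 14 13 13 15 19 19 19 20 20 18 14 13 13 13 13
-40 [229.  190.2] 12 12 13 12 7 7 17 16 12 15 21 20 12 14 14 14 15
40 [199.1 206.1] 6 7 6 8 12 8 13 11 14 14 14 14 14 14 14 14 14
60 [191.6 210.1] 14 14 14 14 14 14 14 13 14 14 11 9 7 7 8 8 8
80 [184.1 214. ] 13 13 14 14 14 6 3 4 4 5 6 6 7 7 7 7 8
100 [176.6 218. ] 14 14 14 14 14 13 6 3 4 5 6 10 12 7 7 7 7
106 [174.3 219.2] 14 14 14 14 14 15 7 3 4 5 9 13 14 8 7 7 7
112 [172.  220.4] 15 15 14 14 14 14 14 14 14 16 16 16 16 10 6 7 7
118 [169.8 221.6] 15 15 15 14 14 14 14 14 15 15 16 16 15 13 5 5 6
```

Request:
{"op": "move_arm", "data": {
  "increments": [2,0,0,0,0,0,0,0,0,0,0,0,0,0,0,0,0,0,0,0,0,0,0,0,0,0,0,0,0,0,0,0,0,0,0]
}}

```text
time: 32.23
tool_pos: [0.5057, 0.2361, 0.1541]
tool_rot: [-0.0, 0.514, 0.858, 0.0]
contact_force: [0.2, 0.6, -0.6]
gripper_width: 0.177
grasp_force: 58.9
```

Run:
```python
from h import *
s=manip.state(); P=np.array(s["tool_pos"]); A=rot(s["tool_rot"]); print(s["time"],P+A@[-.127,0,-.038],np.abs(s["joint_vel"]).max(),s["grasp_force"])
a=cv2.imread("pics/top8.png"); b=cv2.imread("pics/top15.png")   # tray and its contents before/after
print("tray diff",np.abs(a[140:220,312:412].astype(int)-b[140:220,312:412]).mean())
print(manip.job_done())
```

```text
32.2333 [0.56563695 0.1241396  0.19206435] 0.0037550408983152944 58.90308916568756
tray diff 30.295583333333333
the job is handed in; nothing more can be done
None
```

Job handed in at 32 s, verdict not shown: the brush and strip lie flat in their compartments and the arm holds the spatula level and still, blade tip over the bowl's middle about 15 cm above the rim; my last before/after check on the tray proved nothing, because the arm stood in the earlier picture.

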